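Sort tested laptop docks into the pass tray and the reject box

TASK

Two of the three laptop docks on the bench mat carry a white test tag. Slide the one with the round tag (passed) into the open tray, and the one with the cross-shaped tag (failed) into the reject box, whose lid swings up by its bow handle: each pushed fully home, square against the back stop. Slide them flat on the mat, never lifting them, and leave the reject box with its lid fully shut. Do not disturb the untagged dock, which has not been tested yet, or the other things on the desk.

Things in the scene. Friction and masses are not known exactly. Their poses are not given: they have to be found in the camera images.
- dock_round: Laptop dock, flat black box 88 mm (its x) by 112 (its y) by 28 high, about 0.32 kg, too wide to grip, flat underside, loose. Origin: centre of underside. On top a white round disc tag, 46 mm across, 2 mm thick: passed. Starts in front of the nests at the left or right end of the mat, x axis within 0.25 rad of ahead.
- dock_cross: Laptop dock, flat black box 88 mm (its x) by 112 (its y) by 28 high, about 0.32 kg, too wide to grip, flat underside, loose. Origin: centre of underside. On top a white X-shaped cross tag, bars 54 x 13 mm, 2 mm thick: failed. Starts at the other end of the mat, x axis within 0.25 rad of ahead.
- dock_plain: Laptop dock, flat black box 88 mm (its x) by 112 (its y) by 28 high, about 0.32 kg, too wide to grip, flat underside, loose. Origin: centre of underside. No tag. It stands askew at the back left of the mat, to be left alone.
- pass_tray: Pass nest: open three-sided dark steel tray without a lid, walls 22 mm high. Fixed, no floor: docks slide in on the mat. Two cheeks, 120 mm apart inside; stop face at x = +45 mm; mouth towards the robot (-x). Origin: on the mat, amid the nest; a dock fully home has its origin within 1 mm of it in x. Left or right of the other nest, yaw up to 0.08 rad. 
- reject_box: Reject nest: like the tray, but walls 33 mm high and a hinged lid with a bow handle. Fixed, no floor: docks slide in on the mat. Two cheeks, 120 mm apart inside; stop face at x = +45 mm; mouth towards the robot (-x). Origin: on the mat, amid the nest; a dock fully home has its origin within 1 mm of it in x. Left or right of the other nest, yaw up to 0.08 rad. 
- pass_mouth (a point): Centre of the pass tray's mouth, on the mat, at x = -62 mm of the tray; axes as the tray's. The cheeks, 6 mm thick, flare outward over the last 17 mm, from 120 mm apart to about 135 mm, so a dock a few mm off the middle is led in.
- reject_mouth (a point): Centre of the reject box's mouth, on the mat, at x = -62 mm of the box; same flared cheeks as the tray's.
- lid_hinge (a point): Middle of the lid's hinge line, which runs along the reject box's x axis over a rail along its left cheek, at its y = +90 mm, 34 mm above the mat; axes as the box's.
- reject_lid (a joint): Lid of the reject box, rad: 0 shut, grows as its right (-y) edge swings up and over to the left, stop at 1.75. Sheet 106 x 160 x 3 mm; a front skirt hanging 12 mm below it closes the mouth while shut. Stiff hinge, 0.13 N m of friction: the lid stays at any angle. A gripper pushing a dock home needs it past upright, about 1.7.
- lid_bar (a point): Middle of the bar of the lid's bow handle: round steel, 8 mm thick, along the box's x, 44 mm free between posts, its axis 33 mm above the lid. Shut, it is at x = -20 mm, y = -46 mm of the box, 136 mm beside the hinge line and 36 mm above it (70 mm above the mat). It turns with the lid. Can be pinched from above, a finger either side in y.
- mat_top (a point): Centre of the top face of the bench mat on which docks and nests stand: grey rubber, 370 x 730 x 4 mm, flat on the desk, top at z = 0.004.
- phone: Phone lying at the front left corner of the desk: bystander. Origin: centre of its underside.
- tape_measure: Yellow tape measure, left: bystander. Origin: centre of its underside.
- book: Paperback lying at the right: bystander. Origin: centre of its underside.

How it is judged (in metres and radians):
At the end, for the whole second after the job is handed in: Round-tag dock in the pass tray, cross-tag dock in the reject box, both flat, at rest, within 6 mm of the back stop, 9 mm of the middle and 0.1 rad of square; lid shut (under 0.05 rad); untagged dock within 20 mm of its place (x of dock_round in the frame of pass_tray between -0.006 and 0.006 m and y of dock_round in the frame of pass_tray between -0.009 and 0.009 m and z of dock_round in the frame of pass_tray below 0.006 m and angle between the x axis of dock_round and the x axis of pass_tray, either way round below 0.1 rad and angle between each of dock_round, dock_cross's own z axis and vertical below 0.1 rad and linear speed of each of dock_round, dock_cross below 0.02 m/s and x of dock_cross in the frame of reject_box between -0.006 and 0.006 m and y of dock_cross in the frame of reject_box between -0.009 and 0.009 m and z of dock_cross in the frame of reject_box below 0.006 m and angle between the x axis of dock_cross and the x axis of reject_box, either way round below 0.1 rad and value of joint reject_lid below 0.05 rad and distance of dock_plain from where it was at the start of the episode below 0.02 m); the robot touches nothing.
It fails at once if a tagged dock is lifted (its underside more than 25 mm above the mat) (height (world z) of any of dock_round, dock_cross above 0.029 m).
It fails at once if the untagged dock is moved by more than 20 mm (distance of dock_plain from where it was at the start of the episode above 0.02 m).
It fails at once if the phone, tape measure or book is moved by more than 30 mm (distance of any of phone, tape_measure, book from where it was at the start of the episode above 0.03 m).
It also fails if it takes over 72 s, if anything falls off the work surface, if the arm or the gripper's body presses on something with over 40 N, if the wrist force passes 120 N, or if a joint passes its speed limit or range.

ROBOT

A 6-joint arm with a two-finger parallel gripper is mounted at the origin on a cart in front of the work surface, level with it; the furniture and walls round the work are solid. World frame = base frame: x ahead of the robot, y to its left, z up, the work surface at z = 0. Lengths are in mm, angles in rad, forces in N, time in s.
With the tool pointing down it reaches from about 275 to 775 mm from the base axis. Payload 14.6 kg.
Tool frame: the origin (TCP) lies between the finger pads; the fingertips stand 17 mm ahead of it and the grasp point (between the pads) lies 2 mm behind it; z points along the fingers, y is the line along which they close (so a half turn about z gives the same grasp; the last joint's range is limited). The gripper opens to 85 mm and grips with 20 to 120 N. Pads are 22 mm wide; open, the fingers measure 114 mm over their backs; the gripper's body (76 mm by 85 mm) begins 54 mm behind the grasp point. The pads swing forward as they close: fully open they stand 13 mm farther back than shut.
Start: joints at [-0.155, 0.263, -0.048, 1.259, 0, 1.415], TCP at [525.003, -0.006, 248.278] pointing down, gripper open.
Joint ranges: [-2.65, 2.65], [-0.89, 1.7], [-1.18, 1.37], [-2.13, 2.11], [-1.35, 1.29], [-3.14, 3.14]. Speed limits (rad/s): [1.89, 1.89, 2.57, 2.79, 3.14, 3.14].

INTERFACE

Orientations are given as [roll, pitch, yaw] about the fixed x, y, z axes, in that order (R = Rz(yaw) Ry(pitch) Rx(roll)).
In Python, from cell import robot gives the robot as it stands.
- The arm moves only by the tool carry_out, never from a script. Its argument "plan" is a list of rows, each an object of numbers: "dx", "dy", "dz": the shift along the tool's x, y, z normalised to -1 to 1, where 1 is 0.12 m; "rx", "ry", "rz": the turn, a rotation vector about the tool's x, y, z normalised to -1 to 1, where 1 is pi rad; "hand": the opening, from 0 (shut) to 1 (fully open). A call has 1 to 12 rows; each row is the pose to reach, as a shift and turn from the pose commanded when the call began, along the tool's axes at that moment, turning the shorter way round; what a row does not reach only later rows make up. A row lasts 1/10 s, in which the tool goes at most 50 mm and 8.59 degrees, less where a joint would pass 70% of its speed; a pose out of reach is approached as far as the arm can. A call with a number of a shift or a turn outside -1 to 1 is refused whole. A call with a gripper value outside its range is refused whole. The fingers move at their own pace and stop on an object; the grip force is fixed at half the most. Time passes only in rows, so rows that repeat a pose let the fingers close. It gives the time, the measured TCP pose, the force, the opening and the grip force at its end, in the units of the state.
- robot.get_obs(): the state, without advancing time (a new reading comes with each control period).
- robot.get_image(name): name is "scene" or "side" or "wrist"; returns a dict with "frame" (420x560x3 uint8, red, green, blue), "camera_matrix" (3x3 intrinsics, pixels), "D" ([k1, k2, p1, p2, k3] as OpenCV has them; the pictures are not rectified), "R" (3x3) and "t" (3): a world point X has camera coordinates R X + t. Camera axes: x right, y down, z forward; pixel columns grow to the right and rows downward; lengths in mm; the calibration is good to about 2 mm. A picture is of the moment at which its call begins. There is no depth.
- robot.hand_in(): hands the job in; it is judged then, once.
The state is a dict: "time": time; "q": joint angles; "dq": joint speeds; "tau": joint torques, N m; "tcp_pos": TCP position; "orientation": TCP orientation; "ft_force": force on the tool from outside, world axes, zero at the start; "wrist_torque": the same for the moment, N m; "opening": finger opening in mm; "finger_force": force on a finger pad.
Only numpy, scipy, OpenCV 4.12 (cv2) and the standard library are available. Lean on these libraries where they do the work, as an engineer would, in place of code of your own. Each camera call takes 0.05 s, during which the arm holds its last target. There are 200 camera calls.

## Working session

There is one attempt and no reset: what is moved stays moved. The work goes in short steps, Python scripts to look and compute and a tool call to move; the robot and the scene stay as the last step left them, time stands still between calls to the robot, and variables do not carry over. Pictures are saved under pics/ and viewed, at most 10 in all, crops included, and the job is handed in when it is done.

Besides the shell and the picture viewer there is one more tool, called after ">>>" as name([rows], argument=value, ...), one row to a line, values as JSON. carry_out: Moves the arm, as the interface text tells. Scaled input: -1 to 1 covers 0.12 m each way for a shift and pi rad each way for a turn. Its arguments: {"type":"object","properties":{"plan":{"type":"array"}},"required":["plan"]}

```bash
mkdir -p pics; ls; cat > h.py <<'E'
import numpy as np, cv2
from cell import robot
def grab(name, fn=None):
    im=robot.get_image(name)
    if fn: cv2.imwrite('pics/'+fn, im['frame'][:,:,::-1])
    return im
def ray(im,uv,z):
    K=np.array(im['camera_matrix'],float);D=np.array(im['D'],float);R=np.array(im['R']);t=np.array(im['t']).ravel()
    p=cv2.undistortPoints(np.array(uv,float).reshape(-1,1,2),K,D).reshape(-1,2)
    d=np.c_[p,np.ones(len(p))]@R; c=-R.T@t
    return c+d*((np.asarray(z)-c[2])/d[:,2])[:,None]
def proj(im,X):
    R=np.array(im['R']);t=np.array(im['t'],float)
    return cv2.projectPoints(np.array(X,float).reshape(-1,1,3),cv2.Rodrigues(R)[0],t,np.array(im['camera_matrix'],float),np.array(im['D'],float))[0].reshape(-1,2)
E
python3 - <<'E'
from h import *
a=grab('scene');b=grab('side')
cv2.imwrite('pics/a.png',a['frame'][:,:,::-1]);cv2.imwrite('pics/b.png',b['frame'][:,:,::-1])
for i in(a,b): print(-np.array(i['R']).T@np.array(i['t']).ravel())
print(robot.get_obs())
E
```

```text
pics
[-183.09790987  861.29984611 1139.51497073]
[  -30.36749228 -1197.23303699   692.32819525]
{'time': 0.1, 'q': array([-1.55288113e-01,  2.63460907e-01, -4.88444753e-02,  1.25937112e+00,
       -2.00371694e-05,  1.41548029e+00]), 'dq': array([-0.00018434, -0.00155335,  0.00179878,  0.00060269, -0.00014333,
       -0.0009424 ]), 'tau': array([ 3.99830533e-03, -6.38578105e+01,  3.85062754e+01,  9.92193818e-03,
       -8.72614100e-05, -2.47696767e-05]), 'tcp_pos': array([5.24791351e+02, 2.82359176e-02, 2.47891163e+02]), 'orientation': array([-3.14071998e+00, -1.16359980e-04,  1.57082421e+00]), 'ft_force': array([ 0.24255807, -0.43427162, -0.39282316]), 'wrist_torque': array([-0.01431653,  0.00614031,  0.03144936]), 'finger_force': 0.0, 'opening': 85.45485487345607}
```

View pics/a.png

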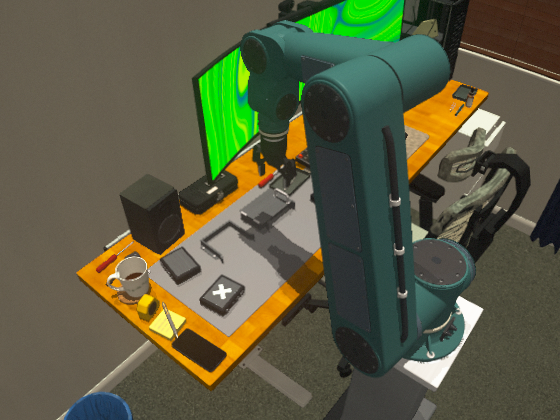

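View pics/b.png

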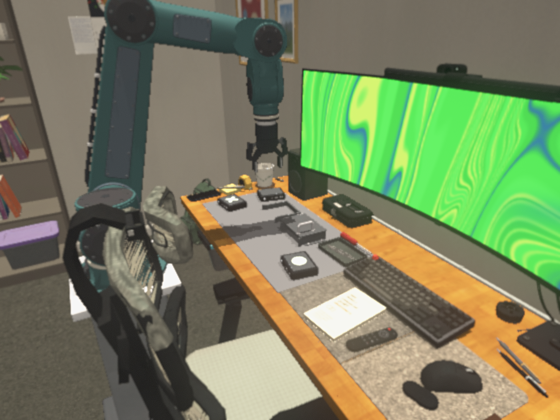

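The cross dock is at the left (scene 222,293), the plain dock at (180,265), the tray at about (225,235) and the lidded box at about (268,207). The round dock is at the right (side 298,262).

```bash
python3 - <<'E'
from h import *
w=grab('wrist')
a=cv2.imread('pics/a.png')[160:350,140:350];b=cv2.imread('pics/b.png')[180:290,190:370]
W=w['frame'][:,:,::-1]
cv2.imwrite('pics/w0.png',W)
o=np.zeros((600,800,3),np.uint8)
A=cv2.resize(a,None,fx=1.9,fy=1.9,interpolation=cv2.INTER_CUBIC);B=cv2.resize(b,None,fx=2.2,fy=2.2,interpolation=cv2.INTER_CUBIC)
W2=cv2.resize(W,(400,300))
o[:361,:399]=A[:361,:399];o[:242,400:796]=B;o[300:,400:]=W2
cv2.imwrite('pics/c.png',o)
R=np.array(w['R']);print(-R.T@np.array(w['t']).ravel(),R, w['camera_matrix'])
E
```

```text
[526.14574822  76.44530216 373.22061492] [[ 9.99999802e-01  4.57538709e-04  4.32578372e-04]
 [ 3.06673473e-04 -9.53929788e-01  3.00029776e-01]
 [ 5.49924631e-04 -3.00029584e-01 -9.53929739e-01]] [[323.61387268   0.         280.73583973]
 [  0.         323.61387268 210.8015412 ]
 [  0.           0.           1.        ]]
```

View pics/c.png

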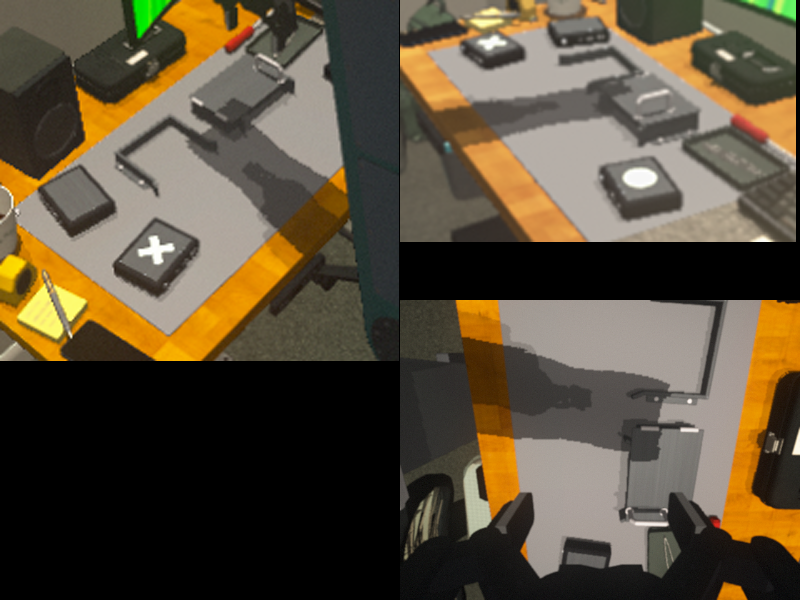

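>>> carry_out([
  {"dx": 0.4, "dy": -0.2, "dz": -0.5},
  {"dx": 0.8, "dy": -0.3, "dz": -1.0},
  {"dx": 1.0, "dy": -0.3, "dz": -1.0},
  {"dx": 1.0, "dy": -0.3, "dz": -1.0},
  {"dx": 1.0, "dy": -0.3, "dz": -1.0},
])

```text
invalid input at $.plan[0]: expected keys dx, dy, dz, rx, ry, rz, hand
```

```bash
python3 - <<'E'
from h import *
import pickle
w=grab('wrist','w1.png'); pickle.dump(w,open('w1.pkl','wb'))
print(robot.get_obs()['tcp_pos'],-np.array(w['R']).T@np.array(w['t']).ravel())
cv2.imwrite('pics/w1b.png',cv2.resize(w['frame'][:,:,::-1],(800,600),interpolation=cv2.INTER_CUBIC))
E
```

```text
[5.24866568e+02 1.06441434e-02 2.48015715e+02] [526.16656797  76.44203863 373.28151447]
```

View pics/w1b.png

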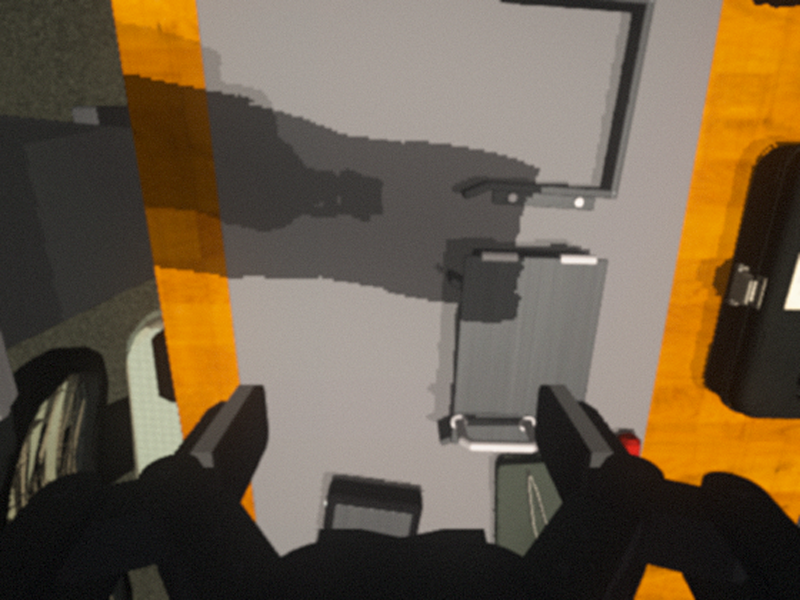

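The arm did not move because each row needs all seven keys. The view shows the box lid (455-605, 250-440), its bar (about 490,447) and the near-right part of the tray.

>>> carry_out([
  {"dx": 0.4, "dy": -0.2, "dz": -0.5, "rx": 0, "ry": 0, "rz": 0, "hand": 1},
  {"dx": 0.8, "dy": -0.3, "dz": -1.0, "rx": 0, "ry": 0, "rz": 0, "hand": 1},
  {"dx": 1.0, "dy": -0.3, "dz": -1.0, "rx": 0, "ry": 0, "rz": 0, "hand": 1},
  {"dx": 1.0, "dy": -0.3, "dz": -1.0, "rx": 0, "ry": 0, "rz": 0, "hand": 1},
  {"dx": 1.0, "dy": -0.3, "dz": -1.0, "rx": 0, "ry": 0, "rz": 0, "hand": 1},
])

```text
time: 0.7
tcp_pos: [488.9, 122.1, 370.3]
orientation: [3.138, -0.001, 1.574]
ft_force: [-0.3, 0.1, -0.6]
opening: 85.3
finger_force: 0.0
```

```bash
python3 - <<'E'
from h import *
import pickle
w=grab('wrist'); pickle.dump(w,open('w1.pkl','wb'))
print(robot.get_obs()['tcp_pos'],-np.array(w['R']).T@np.array(w['t']).ravel())
cv2.imwrite('pics/w1c.png',cv2.resize(w['frame'][:,:,::-1],(800,600),interpolation=cv2.INTER_CUBIC))
E
```

```text
[489.07828235 120.92910422 368.8203054 ] [489.58447908 198.47027807 495.62401594]
```

View pics/w1c.png

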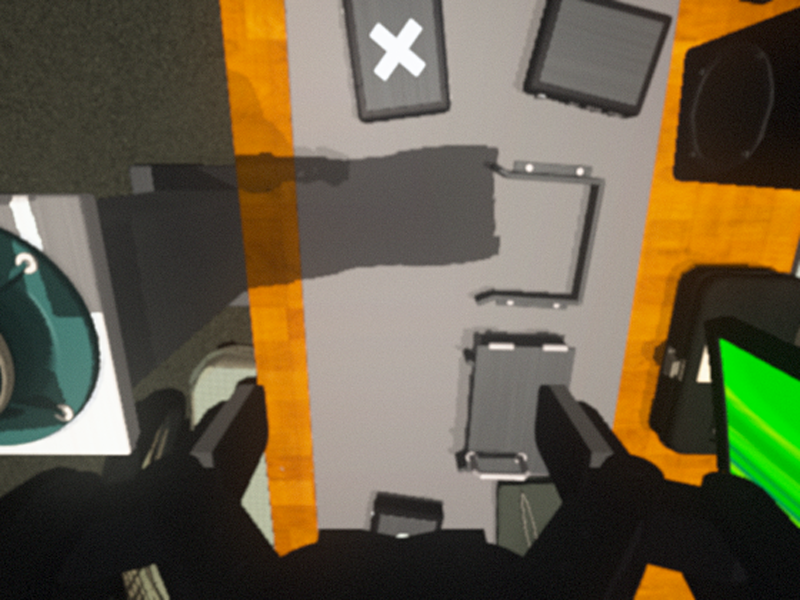

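The scene is clear: cross dock at zoom (397,50), plain dock at (600,55), tray at (480-600, 165-300), box at (460-575, 335-480) with its bar at about (497,473). The round dock is partly hidden at about (405,515).

```bash
python3 - <<'E'
from h import *
import pickle
w=pickle.load(open('w1.pkl','rb'))
def P(n,pts,z): print(n,ray(w,np.array(pts)*0.7,np.full(len(pts),z))[:,:2].round(0).tolist())
P('mat edges',[(290,100),(315,500),(665,100),(620,420)],4)
P('cross corners top (near L/R)',[(361,121),(449,110),(346,0),(440,0)],32)
P('tray tops: mouthL, backLout, backRout, mouthR',[(490,167),(603,180),(579,302),(478,297)],26)
P('lid: hinge front/back, right front/back',[(478,343),(574,346),(466,468),(568,475)],41)
P('bar ends',[(474,471),(524,476)],74)
P('round back edge corners',[(377,497),(441,503)],32)
P('plain',[(527,92),(638,115),(670,18),(556,0)],32)
# white tags: wrist cross
f=w['frame'].astype(int); m=((f.min(2)>200)&(f.max(2)-f.min(2)<40)).astype(np.uint8); m[90:]=0; m[:,:200]=0
c=max(cv2.findContours(m,0,2)[0],key=cv2.contourArea);M=cv2.moments(c);uv=[M['m10']/M['m00'],M['m01']/M['m00']]
print('cross',uv,ray(w,[uv],[34.]))
s=robot.get_image('side');f=s['frame'].astype(int)
m=((f.min(2)>190)&(f.max(2)-f.min(2)<40)).astype(np.uint8);m[:240]=0;m[285:]=0;m[:,:270]=0;m[:,330:]=0
c=max(cv2.findContours(m,0,2)[0],key=cv2.contourArea);M=cv2.moments(c);uv=[M['m10']/M['m00'],M['m01']/M['m00']]
print('round',M['m00'],uv,ray(s,[uv],[34.]))
q=np.array([(600,165),(666,158),(683,190),(612,202)],float);q=(q-[400,0])/2.2+[190,180]
print('round corners side',ray(s,q,np.full(4,32.))[:,:2].round())
E
```

```text
mat edges [[383.0, 251.0], [382.0, -225.0], [752.0, 253.0], [760.0, -107.0]]
cross corners top (near L/R) [[454.0, 230.0], [536.0, 240.0], [443.0, 329.0], [525.0, 329.0]]
tray tops: mouthL, backLout, backRout, mouthR [[579.0, 189.0], [691.0, 177.0], [682.0, 50.0], [574.0, 56.0]]
lid: hinge front/back, right front/back [[574.0, 9.0], [677.0, 6.0], [568.0, -148.0], [689.0, -158.0]]
bar ends [[572.0, -127.0], [626.0, -133.0]]
round back edge corners [[464.0, -196.0], [542.0, -205.0]]
plain [[608.0, 255.0], [714.0, 236.0], [730.0, 317.0], [627.0, 330.0]]
cross [277.92393736017897, 34.38722798454342] [[487.75707569 290.04188009  34.        ]]
round 85.5 [298.6237816764132, 260.3664717348928] [[ 493.37042997 -274.00439048   34.        ]]
round corners side [[ 462. -216.]
 [ 555. -246.]
 [ 531. -330.]
 [ 432. -309.]]
```

>>> carry_out([
  {"dx": -0.4, "dy": 0, "dz": 0, "rx": 0, "ry": 0, "rz": 0, "hand": 1},
  {"dx": -0.8, "dy": 0, "dz": 0, "rx": 0, "ry": 0, "rz": 0, "hand": 1},
  {"dx": -1.0, "dy": 0, "dz": 0, "rx": 0, "ry": 0, "rz": 0, "hand": 1},
])

```text
time: 1.1
tcp_pos: [488.5, -3.5, 367.1]
orientation: [-3.14, 0.0, 1.568]
ft_force: [-0.2, -0.2, 1.7]
opening: 85.4
finger_force: 0.0
```

>>> carry_out([
  {"dx": -0.4, "dy": 0, "dz": 0, "rx": 0, "ry": 0, "rz": 0, "hand": 1},
  {"dx": -0.8, "dy": 0, "dz": 0, "rx": 0, "ry": 0, "rz": 0, "hand": 1},
  {"dx": -1.0, "dy": 0, "dz": 0, "rx": 0, "ry": 0, "rz": 0, "hand": 1},
])

```text
time: 1.4
tcp_pos: [488.2, -124.0, 367.0]
orientation: [-3.14, -0.0, 1.567]
ft_force: [-0.3, 0.6, -0.2]
opening: 85.7
finger_force: 0.0
```

>>> carry_out([
  {"dx": -0.4, "dy": 0, "dz": 0, "rx": 0, "ry": 0, "rz": 0, "hand": 1},
  {"dx": -0.8, "dy": 0, "dz": 0.2, "rx": 0, "ry": 0, "rz": 0, "hand": 1},
  {"dx": -1.0, "dy": 0, "dz": 0.5, "rx": 0, "ry": 0, "rz": 0, "hand": 1},
  {"dx": -1.0, "dy": 0, "dz": 0.5, "rx": 0, "ry": 0, "rz": 0, "hand": 1},
])

```text
time: 1.8
tcp_pos: [486.8, -243.1, 302.7]
orientation: [-3.135, -0.004, 1.566]
ft_force: [-0.7, 0.4, 0.4]
opening: 85.5
finger_force: 0.0
```

```bash
python3 - <<'E'
from h import *
import pickle
w=grab('wrist'); pickle.dump(w,open('w2.pkl','wb'))
print(robot.get_obs()['tcp_pos'],-np.array(w['R']).T@np.array(w['t']).ravel())
cv2.imwrite('pics/w2.png',cv2.resize(w['frame'][:,:,::-1],(800,600),interpolation=cv2.INTER_CUBIC))
E
```

```text
[ 487.27520361 -241.58063991  305.32924697] [ 489.25423906 -167.19573592  428.3172145 ]
```

View pics/w2.png

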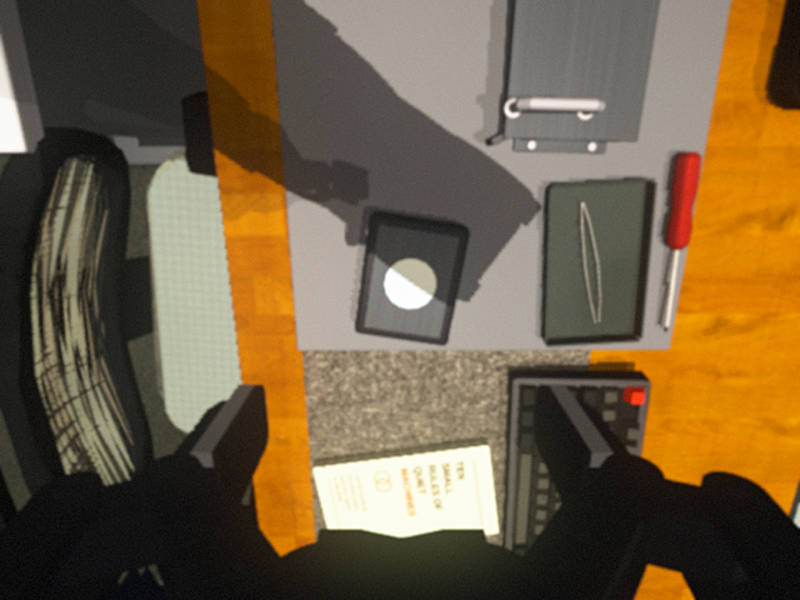

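The round dock's top corners are at about (370,212), (467,230), (447,343) and (358,330). The book sits beyond it from v≈447, and the lid bar runs (510,104)-(603,104).

```bash
python3 - <<'E'
from h import *
import pickle
w=pickle.load(open('w2.pkl','rb'))
def P(n,pts,z): 
    r=ray(w,np.array(pts)*0.7,np.full(len(pts),z))[:,:2]; print(n,r.round(0).tolist());return r
r=P('round top',[(372,214),(466,230),(447,343),(358,330)],32)
print(r.mean(0),[np.arctan2(*(r[i]-r[j])[::-1]) for i,j in((1,0),(2,3))],[np.arctan2(-(r[i]-r[j])[0],(r[i]-r[j])[1]) for i,j in((0,3),(1,2))])
P('tag',[(410,284)],34)
P('bar',[(516,104),(603,104)],74)
P('lid right',[(508,138),(640,140)],41)
P('lid left edge far',[(512,0),(658,0)],41)
P('book',[(316,467),(492,447)],20)
P('kbd',[(510,372)],20);P('green',[(548,185),(545,342)],15);P('plate right of box',[(514,151),(605,151)],8)
E
```

```text
round top [[462.0, -213.0], [542.0, -227.0], [529.0, -331.0], [447.0, -318.0]]
[ 495.12427355 -271.89969627] [np.float64(-0.17085824366485527), np.float64(-0.15750388131941956)] [np.float64(-0.14392672813388768), np.float64(-0.13016903424456513)]
tag [[495.0, -274.0]]
bar [[569.0, -131.0], [631.0, -131.0]]
lid right [[572.0, -153.0], [676.0, -154.0]]
lid left edge far [[569.0, -57.0], [676.0, -57.0]]
book [[397.0, -475.0], [579.0, -451.0]]
kbd [[592.0, -366.0]]
green [[614.0, -190.0], [625.0, -337.0]]
plate right of box [[585.0, -162.0], [663.0, -162.0]]
```

>>> carry_out([
  {"dx": -0.4, "dy": 0, "dz": 0, "rx": 0, "ry": 0, "rz": 0.048, "hand": 0.55},
  {"dx": -0.8, "dy": -0.05, "dz": 0.3, "rx": 0, "ry": 0, "rz": 0.048, "hand": 0.55},
  {"dx": -0.95, "dy": -0.05, "dz": 0.7, "rx": 0, "ry": 0, "rz": 0.048, "hand": 0.55},
  {"dx": -0.95, "dy": -0.05, "dz": 1.0, "rx": 0, "ry": 0, "rz": 0.048, "hand": 0.55},
  {"dx": -0.95, "dy": -0.05, "dz": 1.0, "rx": 0, "ry": 0, "rz": 0.048, "hand": 0.55},
])

```text
time: 2.35
tcp_pos: [480.8, -352.6, 183.9]
orientation: [-3.135, -0.005, 1.419]
ft_force: [-0.8, 0.9, -0.3]
opening: 47.0
finger_force: 0.0
```

>>> carry_out([
  {"dx": 0, "dy": 0, "dz": 0.4, "rx": 0, "ry": 0, "rz": 0, "hand": 0.55},
  {"dx": 0, "dy": 0, "dz": 0.8, "rx": 0, "ry": 0, "rz": 0, "hand": 0.55},
  {"dx": 0, "dy": 0, "dz": 1.0, "rx": 0, "ry": 0, "rz": 0, "hand": 0.55},
  {"dx": 0, "dy": 0, "dz": 1.0, "rx": 0, "ry": 0, "rz": 0, "hand": 0.55},
  {"dx": 0, "dy": 0, "dz": 1.0, "rx": 0, "ry": 0, "rz": 0, "hand": 0.55},
])

```text
time: 2.85
tcp_pos: [484.2, -354.4, 71.0]
orientation: [3.14, 0.001, 1.421]
ft_force: [-0.1, 0.3, -0.2]
opening: 47.4
finger_force: 0.0
```

```bash
python3 - <<'E'
from h import *
w=grab('wrist');o=robot.get_obs();print(o['tcp_pos'],o['orientation'],o['opening'])
s=grab('side')
A=w['frame'][:,:,::-1][:, :400];B=cv2.resize(s['frame'][215:305,240:340,::-1],(400,360),interpolation=cv2.INTER_CUBIC)
o=np.zeros((420,800,3),np.uint8);o[:,:400]=A;o[:360,400:]=B
cv2.imwrite('pics/d.png',o)
E
```

```text
[ 484.41903241 -354.72941656   71.34149115] [3.13861237e+00 2.08199033e-03 1.42060307e+00] 47.082544171188104
```

View pics/d.png

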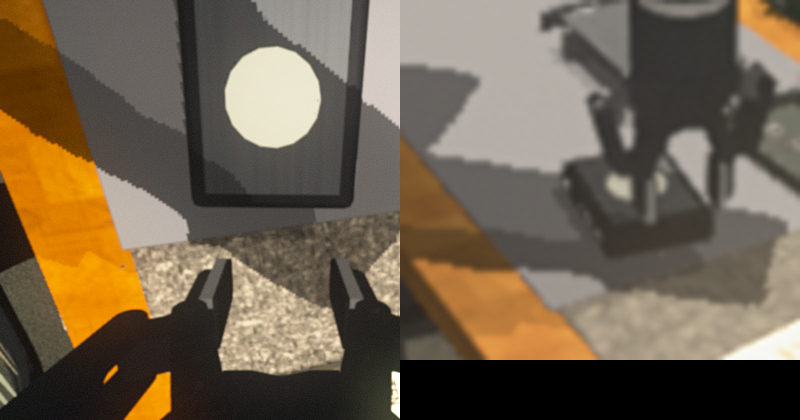

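The fingers stand clear of the dock's right face, centred on it and parallel to it, over the granite board.

>>> carry_out([
  {"dx": 0, "dy": 0, "dz": 0.15, "rx": 0, "ry": 0, "rz": 0, "hand": 0.55},
  {"dx": 0, "dy": 0, "dz": 0.3, "rx": 0, "ry": 0, "rz": 0, "hand": 0.55},
  {"dx": 0, "dy": 0, "dz": 0.36, "rx": 0, "ry": 0, "rz": 0, "hand": 0.55},
  {"dx": 0, "dy": 0, "dz": 0.36, "rx": 0, "ry": 0, "rz": 0, "hand": 0.55},
])

```text
time: 3.35
tcp_pos: [483.2, -354.1, 25.7]
orientation: [3.141, 0.0, 1.42]
ft_force: [0.5, -1.1, 0.0]
opening: 46.7
finger_force: 0.0
```

>>> carry_out([
  {"dx": 0.08, "dy": -0.01, "dz": 0, "rx": 0, "ry": 0, "rz": 0, "hand": 0.55},
  {"dx": 0.16, "dy": -0.02, "dz": 0, "rx": 0, "ry": 0, "rz": 0, "hand": 0.55},
  {"dx": 0.24, "dy": -0.03, "dz": 0, "rx": 0, "ry": 0, "rz": -0.003, "hand": 0.55},
  {"dx": 0.32, "dy": -0.04, "dz": 0, "rx": 0, "ry": 0, "rz": -0.006, "hand": 0.55},
  {"dx": 0.4, "dy": -0.06, "dz": 0, "rx": 0, "ry": 0, "rz": -0.01, "hand": 0.55},
  {"dx": 0.48, "dy": -0.07, "dz": 0, "rx": 0, "ry": 0, "rz": -0.013, "hand": 0.55},
  {"dx": 0.56, "dy": -0.08, "dz": 0, "rx": 0, "ry": 0, "rz": -0.017, "hand": 0.55},
  {"dx": 0.64, "dy": -0.09, "dz": 0, "rx": 0, "ry": 0, "rz": -0.02, "hand": 0.55},
  {"dx": 0.72, "dy": -0.1, "dz": 0, "rx": 0, "ry": 0, "rz": -0.024, "hand": 0.55},
  {"dx": 0.8, "dy": -0.12, "dz": 0, "rx": 0, "ry": 0, "rz": -0.028, "hand": 0.55},
  {"dx": 0.88, "dy": -0.13, "dz": 0, "rx": 0, "ry": 0, "rz": -0.032, "hand": 0.55},
  {"dx": 0.96, "dy": -0.14, "dz": 0, "rx": 0, "ry": 0, "rz": -0.032, "hand": 0.55},
])

```text
time: 4.55
tcp_pos: [483.6, -236.7, 25.0]
orientation: [-3.141, -0.0, 1.521]
ft_force: [0.3, -4.5, 2.3]
opening: 47.0
finger_force: 1.8
```

```bash
cat >> h.py <<'E'
def dock(im,z=34,lo=170):
    # white tag: the compact white blob nearest the fingers; dock edges from the dark blob round it
    f=im['frame'].astype(int); m=((f.min(2)>lo)&(f.max(2)-f.min(2)<60)).astype(np.uint8); m[330:]=0; m[:,:100]=0
    out=[]
    for c in cv2.findContours(m,0,2)[0]:
        M=cv2.moments(c)
        if M['m00']>250:
            uv=[M['m10']/M['m00'],M['m01']/M['m00']]; out.append((int(M['m00']),np.round(uv,0),ray(im,[uv],[34.])[0,:2].round(1)))
    return out
E
python3 - <<'E'
from h import *
w=grab('wrist','e1.png');o=robot.get_obs();print(o['tcp_pos'],o['orientation'][2],o['ft_force']);print(dock(w))
# dock near (right) edge: dark rows by column
g=cv2.cvtColor(w['frame'],cv2.COLOR_RGB2GRAY)
print(g[150:260:4,230:330:10])
E
```

```text
[ 483.26557419 -235.22589925   24.90298393] 1.5213614886045377 [-0.20719783  1.48747912 -0.10014686]
[(299, array([238., 323.]), array([ 466.6, -245.9])), (4337, array([132., 283.]), array([ 425.3, -224.7])), (282, array([546.,  85.]), array([ 578.6, -156.8])), (12662, array([276., 133.]), array([ 486.8, -168.3])), (29437, array([480., 170.]), array([ 560.3, -185.2]))]
[[242 242 242 241 243 243 244 243 244 243]
 [240 241 242 241 243 243 243 244 244 244]
 [240 242 241 242 242 244 243 244 244 243]
 [241 241 242 242 242 242 244 244 244 243]
 [234 241 242 241 243 243 244 242 243 243]
 [187 239 242 241 241 243 244 243 243 243]
 [190 199 241 242 242 243 243 243 243 236]
 [186 188 241 242 241 242 242 243 243 242]
 [ 80 188 240 240 241 241 242 242 241 177]
 [ 76 190 241 240 241 241 241 243 243 103]
 [ 78  97 235 240 240 240 242 242 134  98]
 [ 69  72 163 240 241 240 242 235  96  99]
 [ 68  75  73 189 237 243 163  97  94  95]
 [ 70  69  75  83  89  92  93  97  92  94]
 [ 70  71  68  75  97  89  93  91  91  96]
 [ 65  65  70  71  94  90  89  92  89  88]
 [ 62  65  67  66  83  89  89  94  89  92]
 [ 61  63  68  69  68  85  89  90  87  86]
 [ 62  66  63  67  67  85  89  91  80  89]
 [ 61  64  63  67  63  77  88  91  82  85]
 [ 62  61  63  61  64  76  85  91  84  87]
 [ 57  60  65  60  63  65  84  86  84  88]
 [ 56  57  58  59  60  57  83  87  82  84]
 [ 60  57  62  58  62  62  79  81  81  86]
 [ 59  63  59  63  58  59  57  60  72  81]
 [ 59  57  61  57  63  57  58  60  57  72]
 [ 58  56  59  57  61  59  60  58  60  61]
 [ 37  35  41  39  36  40  43  38  37  39]]
```

>>> carry_out([
  {"dx": 0.08, "dy": 0, "dz": 0, "rx": 0, "ry": 0, "rz": 0, "hand": 0.55},
  {"dx": 0.18, "dy": -0.01, "dz": 0, "rx": 0, "ry": 0, "rz": 0, "hand": 0.55},
  {"dx": 0.28, "dy": -0.01, "dz": 0, "rx": 0, "ry": 0, "rz": 0, "hand": 0.55},
  {"dx": 0.38, "dy": -0.02, "dz": 0, "rx": 0, "ry": 0, "rz": 0, "hand": 0.55},
  {"dx": 0.48, "dy": -0.02, "dz": 0, "rx": 0, "ry": 0, "rz": 0, "hand": 0.55},
  {"dx": 0.58, "dy": -0.03, "dz": 0, "rx": 0, "ry": 0, "rz": 0, "hand": 0.55},
  {"dx": 0.68, "dy": -0.03, "dz": 0, "rx": 0, "ry": 0, "rz": 0, "hand": 0.55},
  {"dx": 0.78, "dy": -0.04, "dz": 0, "rx": 0, "ry": 0, "rz": 0, "hand": 0.55},
  {"dx": 0.88, "dy": -0.04, "dz": 0, "rx": 0, "ry": 0, "rz": 0, "hand": 0.55},
  {"dx": 0.98, "dy": -0.05, "dz": 0, "rx": 0, "ry": 0, "rz": 0, "hand": 0.55},
])

```text
time: 5.6
tcp_pos: [483.7, -118.9, 25.1]
orientation: [3.141, 0.0, 1.521]
ft_force: [0.6, -1.6, 0.2]
opening: 47.2
finger_force: 1.0
```

>>> carry_out([
  {"dx": 0.1, "dy": 0, "dz": 0, "rx": 0, "ry": 0, "rz": 0, "hand": 0.55},
  {"dx": 0.2, "dy": -0.01, "dz": 0, "rx": 0, "ry": 0, "rz": 0, "hand": 0.55},
  {"dx": 0.3, "dy": -0.01, "dz": 0, "rx": 0, "ry": 0, "rz": 0, "hand": 0.55},
  {"dx": 0.4, "dy": -0.02, "dz": 0, "rx": 0, "ry": 0, "rz": 0, "hand": 0.55},
  {"dx": 0.5, "dy": -0.02, "dz": 0, "rx": 0, "ry": 0, "rz": 0, "hand": 0.55},
  {"dx": 0.6, "dy": -0.03, "dz": 0, "rx": 0, "ry": 0, "rz": 0, "hand": 0.55},
  {"dx": 0.7, "dy": -0.03, "dz": 0, "rx": 0, "ry": 0, "rz": 0, "hand": 0.55},
  {"dx": 0.78, "dy": -0.04, "dz": 0, "rx": 0, "ry": 0, "rz": 0, "hand": 0.55},
  {"dx": 0.85, "dy": -0.04, "dz": 0, "rx": 0, "ry": 0, "rz": 0, "hand": 0.55},
])

```text
time: 6.5
tcp_pos: [483.8, -16.9, 25.1]
orientation: [-3.141, 0.0, 1.521]
ft_force: [-0.5, -2.6, 0.3]
opening: 47.2
finger_force: 1.3
```

```bash
python3 - <<'E'
from h import *
w=grab('wrist','e2.png');o=robot.get_obs();print(o['tcp_pos'],o['orientation'][2],o['ft_force']);print(dock(w,lo=200))
E
```

```text
[483.75931252 -15.98438852  25.05520239] 1.5212576361838392 [-1.26619794  0.326583    0.02124657]
[(12548, array([278., 132.]), array([487.8,  51.7])), (19695, array([481.,  86.]), array([557.2,  63.6])), (1238, array([124.,  15.]), array([440.6,  90.7]))]
```

>>> carry_out([
  {"dx": 0.1, "dy": 0, "dz": 0, "rx": 0, "ry": 0, "rz": 0, "hand": 0.55},
  {"dx": 0.2, "dy": -0.01, "dz": 0, "rx": 0, "ry": 0, "rz": 0, "hand": 0.55},
  {"dx": 0.3, "dy": -0.01, "dz": 0, "rx": 0, "ry": 0, "rz": 0, "hand": 0.55},
  {"dx": 0.4, "dy": -0.02, "dz": 0, "rx": 0, "ry": 0, "rz": 0, "hand": 0.55},
  {"dx": 0.5, "dy": -0.02, "dz": 0, "rx": 0, "ry": 0, "rz": 0, "hand": 0.55},
  {"dx": 0.58, "dy": -0.03, "dz": 0, "rx": 0, "ry": 0, "rz": 0, "hand": 0.55},
  {"dx": 0.62, "dy": -0.03, "dz": 0, "rx": 0, "ry": 0, "rz": 0, "hand": 0.55},
  {"dx": 0.63, "dy": -0.03, "dz": 0, "rx": 0, "ry": 0, "rz": 0, "hand": 0.55},
])

```text
time: 7.35
tcp_pos: [484.0, 58.5, 25.1]
orientation: [-3.141, 0.0, 1.521]
ft_force: [-1.0, -3.4, 0.7]
opening: 47.1
finger_force: 1.4
```

>>> carry_out([
  {"dx": -0.2, "dy": 0, "dz": 0, "rx": 0, "ry": 0, "rz": 0, "hand": 0.55},
  {"dx": -0.25, "dy": -0.3, "dz": -0.3, "rx": 0, "ry": 0, "rz": 0, "hand": 0.8},
  {"dx": -0.25, "dy": -0.6, "dz": -0.6, "rx": 0, "ry": 0, "rz": 0, "hand": 0.8},
  {"dx": -0.25, "dy": -0.8, "dz": -0.9, "rx": 0, "ry": 0, "rz": 0, "hand": 0.8},
  {"dx": -0.25, "dy": -0.8, "dz": -1, "rx": 0, "ry": 0, "rz": 0, "hand": 0.8},
  {"dx": -0.25, "dy": -0.8, "dz": -1, "rx": 0, "ry": 0, "rz": 0, "hand": 0.8},
])

```text
time: 7.95
tcp_pos: [387.5, 32.6, 146.7]
orientation: [3.138, -0.0, 1.52]
ft_force: [-0.4, -0.4, 0.1]
opening: 68.4
finger_force: 0.0
```

```bash
python3 - <<'E'
from h import *
w=grab('wrist','e3.png');o=robot.get_obs();print(o['tcp_pos'],o['orientation'][2],o['ft_force']);print(dock(w,lo=200))
E
```

```text
[387.34090735  32.68625411 145.44771119] 1.5201818519887529 [ 0.15146764 -0.66581087  0.10752372]
[(3703, array([416.,  76.]), array([487. , 125.8]))]
```

>>> carry_out([
  {"dx": 0.3, "dy": 0.05, "dz": 0, "rx": 0, "ry": 0, "rz": 0.046, "hand": 0.8},
  {"dx": 0.6, "dy": 0.1, "dz": 0, "rx": 0, "ry": 0, "rz": 0.092, "hand": 0.8},
  {"dx": 0.82, "dy": 0.17, "dz": 0, "rx": 0, "ry": 0, "rz": 0.138, "hand": 0.8},
  {"dx": 0.82, "dy": 0.17, "dz": 0, "rx": 0, "ry": 0, "rz": 0.184, "hand": 0.8},
  {"dx": 0.82, "dy": 0.17, "dz": 0, "rx": 0, "ry": 0, "rz": 0.23, "hand": 0.8},
  {"dx": 0.82, "dy": 0.17, "dz": 0, "rx": 0, "ry": 0, "rz": 0.276, "hand": 0.8},
  {"dx": 0.82, "dy": 0.17, "dz": 0, "rx": 0, "ry": 0, "rz": 0.322, "hand": 0.8},
  {"dx": 0.82, "dy": 0.17, "dz": 0, "rx": 0, "ry": 0, "rz": 0.368, "hand": 0.8},
  {"dx": 0.82, "dy": 0.17, "dz": 0, "rx": 0, "ry": 0, "rz": 0.414, "hand": 0.8},
  {"dx": 0.82, "dy": 0.17, "dz": 0, "rx": 0, "ry": 0, "rz": 0.46, "hand": 0.8},
  {"dx": 0.82, "dy": 0.17, "dz": 0, "rx": 0, "ry": 0, "rz": 0.506, "hand": 0.8},
  {"dx": 0.82, "dy": 0.17, "dz": 0, "rx": 0, "ry": 0, "rz": 0.506, "hand": 0.8},
])

```text
time: 9.2
tcp_pos: [411.2, 81.2, 143.6]
orientation: [-3.107, 0.003, -0.022]
ft_force: [1.1, 0.4, 0.6]
opening: 68.1
finger_force: 0.0
```

```bash
python3 - <<'E'
from h import *
import pickle
w=grab('wrist');pickle.dump(w,open('w3.pkl','wb'));o=robot.get_obs();print(o['tcp_pos'],o['orientation'][2],o['q']);print(dock(w,lo=200))
cv2.imwrite('pics/w3.png',cv2.resize(w['frame'][:,:,::-1],(800,600),interpolation=cv2.INTER_CUBIC))
E
```

```text
[411.24153201  82.05703166 143.71896373] -0.01968519445127681 [-0.02065411  0.14793826 -0.50211565  0.92378356  0.03476586  3.14062316]
[(435, array([225.,  87.]), array([504.3, 120.5]))]
```

View pics/w3.png

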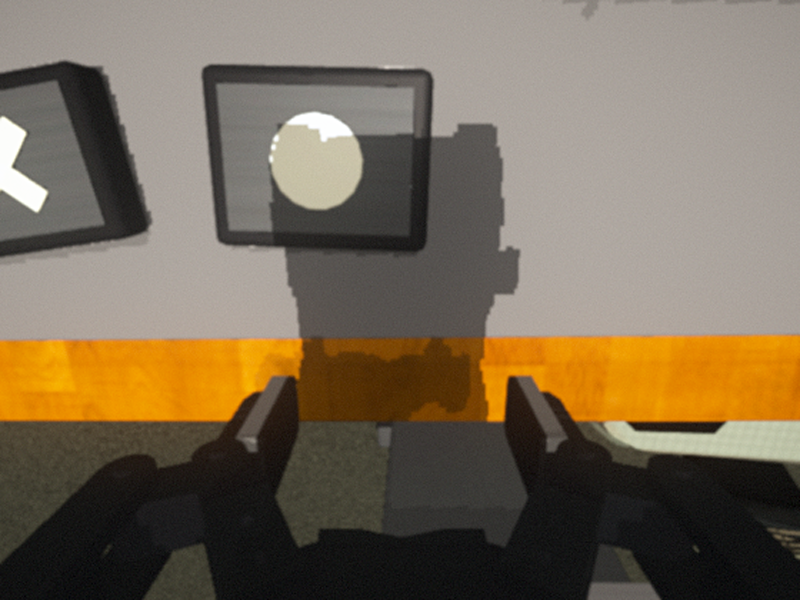

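The round dock reads level: top corners (205,68), (430,72), (425,247) and (220,243), tag at (318,160). Joint 6 reached its limit in this turn, so I'll use the half-turned grasp.

>>> carry_out([
  {"dx": 0, "dy": 0, "dz": 0, "rx": 0, "ry": 0, "rz": -0.046, "hand": 0.8},
  {"dx": 0, "dy": 0, "dz": 0, "rx": 0, "ry": 0, "rz": -0.092, "hand": 0.8},
  {"dx": 0, "dy": 0, "dz": 0, "rx": 0, "ry": 0, "rz": -0.138, "hand": 0.8},
  {"dx": 0, "dy": 0, "dz": 0, "rx": 0, "ry": 0, "rz": -0.184, "hand": 0.8},
  {"dx": 0, "dy": 0, "dz": 0, "rx": 0, "ry": 0, "rz": -0.23, "hand": 0.8},
  {"dx": 0, "dy": 0, "dz": 0, "rx": 0, "ry": 0, "rz": -0.276, "hand": 0.8},
  {"dx": 0, "dy": 0, "dz": 0, "rx": 0, "ry": 0, "rz": -0.322, "hand": 0.8},
  {"dx": 0, "dy": 0, "dz": 0, "rx": 0, "ry": 0, "rz": -0.368, "hand": 0.8},
  {"dx": 0, "dy": 0, "dz": 0, "rx": 0, "ry": 0, "rz": -0.414, "hand": 0.8},
  {"dx": 0, "dy": 0, "dz": 0, "rx": 0, "ry": 0, "rz": -0.46, "hand": 0.8},
  {"dx": 0, "dy": 0, "dz": 0, "rx": 0, "ry": 0, "rz": -0.5, "hand": 0.8},
  {"dx": 0, "dy": 0, "dz": 0, "rx": 0, "ry": 0, "rz": -0.5, "hand": 0.8},
])

```text
time: 10.45
tcp_pos: [411.2, 84.1, 144.2]
orientation: [-3.139, -0.035, 1.558]
ft_force: [-0.1, -0.6, -0.4]
opening: 68.4
finger_force: 0.0
```

>>> carry_out([
  {"dx": 0, "dy": 0, "dz": 0, "rx": 0, "ry": 0, "rz": -0.046, "hand": 0.8},
  {"dx": 0, "dy": 0, "dz": 0, "rx": 0, "ry": 0, "rz": -0.092, "hand": 0.8},
  {"dx": 0, "dy": 0, "dz": 0, "rx": 0, "ry": 0, "rz": -0.138, "hand": 0.8},
  {"dx": 0, "dy": 0, "dz": 0, "rx": 0, "ry": 0, "rz": -0.184, "hand": 0.8},
  {"dx": 0, "dy": 0, "dz": 0, "rx": 0, "ry": 0, "rz": -0.23, "hand": 0.8},
  {"dx": 0, "dy": 0, "dz": 0, "rx": 0, "ry": 0, "rz": -0.276, "hand": 0.8},
  {"dx": 0, "dy": 0, "dz": 0, "rx": 0, "ry": 0, "rz": -0.322, "hand": 0.8},
  {"dx": 0, "dy": 0, "dz": 0, "rx": 0, "ry": 0, "rz": -0.368, "hand": 0.8},
  {"dx": 0, "dy": 0, "dz": 0, "rx": 0, "ry": 0, "rz": -0.414, "hand": 0.8},
  {"dx": 0, "dy": 0, "dz": 0, "rx": 0, "ry": 0, "rz": -0.46, "hand": 0.8},
  {"dx": 0, "dy": 0, "dz": 0, "rx": 0, "ry": 0, "rz": -0.484, "hand": 0.8},
  {"dx": 0, "dy": 0, "dz": 0, "rx": 0, "ry": 0, "rz": -0.484, "hand": 0.8},
])

```text
time: 11.65
tcp_pos: [411.2, 83.9, 144.5]
orientation: [3.107, -0.004, 3.074]
ft_force: [-0.2, -1.0, -0.1]
opening: 68.2
finger_force: 0.0
```

```bash
python3 - <<'E'
from h import *
import pickle
w=pickle.load(open('w3.pkl','rb'))
r=ray(w,np.array([(205,68),(430,72),(425,247),(220,243),(318,160)])*.7,np.array([32,32,32,32,34.]))[:,:2];print(r.round(0).tolist(),r[:4].mean(0))
o=robot.get_obs();print(o['tcp_pos'],o['orientation'],o['q'])
w=grab('wrist');pickle.dump(w,open('w4.pkl','wb'))
cv2.imwrite('pics/w4.png',cv2.resize(w['frame'][:,:,::-1],(800,600),interpolation=cv2.INTER_CUBIC))
E
```

```text
[[531.0, 175.0], [526.0, 69.0], [444.0, 72.0], [448.0, 179.0], [488.0, 124.0]] [487.1503172  123.57847269]
[411.23222701  83.86667942 144.53099284] [ 3.10713549 -0.00357609  3.07375661] [-0.01612633  0.14697372 -0.50082787  0.92478437  0.03459592  0.05174038]
```

View pics/w4.png

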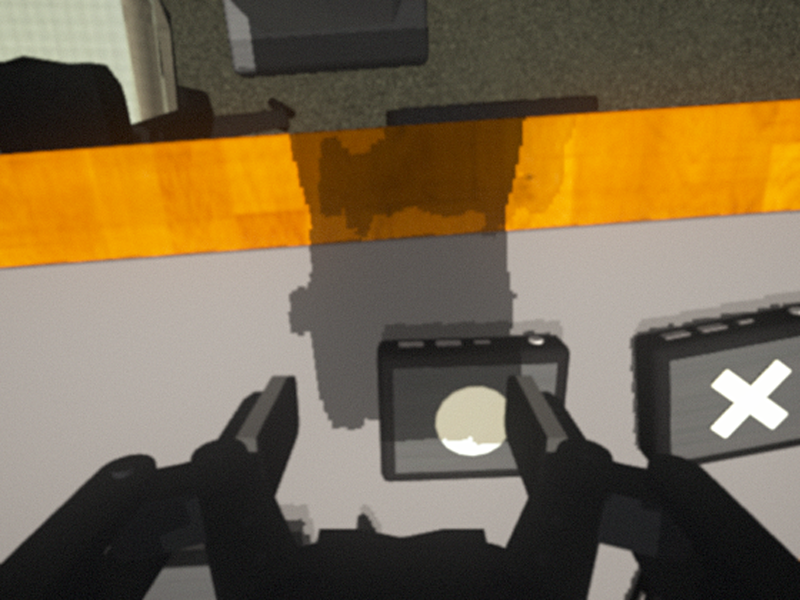

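The round dock is now ahead of the fingers: rear face at v≈345, u 380-568. The tray lies hidden under the gripper.

>>> carry_out([
  {"dx": 0.01, "dy": 0.18, "dz": 0, "rx": 0.011, "ry": 0, "rz": 0, "hand": 0.8},
  {"dx": 0.02, "dy": 0.36, "dz": 0, "rx": 0.011, "ry": 0, "rz": 0, "hand": 0.8},
  {"dx": 0.02, "dy": 0.36, "dz": 0, "rx": 0.011, "ry": 0, "rz": 0, "hand": 0.8},
  {"dx": 0.02, "dy": 0.36, "dz": 0, "rx": 0.011, "ry": 0, "rz": 0, "hand": 0.8},
])

```text
time: 12.1
tcp_pos: [411.7, 127.0, 146.3]
orientation: [-3.141, -0.003, 3.074]
ft_force: [-0.1, -0.1, 0.4]
opening: 68.3
finger_force: 0.0
```

>>> carry_out([
  {"dx": 0, "dy": 0, "dz": 0.3, "rx": 0, "ry": 0, "rz": 0, "hand": 0.8},
  {"dx": 0, "dy": 0, "dz": 0.6, "rx": 0, "ry": 0, "rz": 0, "hand": 0.8},
  {"dx": 0, "dy": 0, "dz": 0.8, "rx": 0, "ry": 0, "rz": 0, "hand": 0.8},
  {"dx": 0, "dy": 0, "dz": 0.9, "rx": 0, "ry": 0, "rz": 0, "hand": 0.8},
  {"dx": 0, "dy": 0, "dz": 0.96, "rx": 0, "ry": 0, "rz": 0, "hand": 0.8},
  {"dx": 0, "dy": 0, "dz": 0.96, "rx": 0, "ry": 0, "rz": 0, "hand": 0.8},
])

```text
time: 12.7
tcp_pos: [411.2, 126.3, 30.9]
orientation: [-3.141, -0.004, 3.074]
ft_force: [-0.1, 0.3, -0.3]
opening: 68.4
finger_force: 0.0
```

>>> carry_out([
  {"dx": -0.08, "dy": 0, "dz": 0.04, "rx": 0, "ry": 0, "rz": 0, "hand": 0.8},
  {"dx": -0.16, "dy": 0, "dz": 0.04, "rx": 0, "ry": 0, "rz": 0, "hand": 0.8},
  {"dx": -0.24, "dy": 0.01, "dz": 0.04, "rx": 0, "ry": 0, "rz": 0, "hand": 0.8},
  {"dx": -0.32, "dy": 0.01, "dz": 0.04, "rx": 0, "ry": 0, "rz": 0, "hand": 0.8},
  {"dx": -0.4, "dy": 0.01, "dz": 0.04, "rx": 0, "ry": 0, "rz": 0, "hand": 0.8},
  {"dx": -0.48, "dy": 0.015, "dz": 0.04, "rx": 0, "ry": 0, "rz": 0, "hand": 0.8},
  {"dx": -0.56, "dy": 0.015, "dz": 0.04, "rx": 0, "ry": 0, "rz": 0, "hand": 0.8},
  {"dx": -0.64, "dy": 0.02, "dz": 0.04, "rx": 0, "ry": 0, "rz": 0, "hand": 0.8},
  {"dx": -0.72, "dy": 0.02, "dz": 0.04, "rx": 0, "ry": 0, "rz": 0, "hand": 0.8},
  {"dx": -0.72, "dy": 0.02, "dz": 0.04, "rx": 0, "ry": 0, "rz": 0, "hand": 0.8},
])

```text
time: 13.7
tcp_pos: [499.7, 123.3, 26.4]
orientation: [3.142, -0.001, 3.075]
ft_force: [0.7, 0.8, 0.8]
opening: 68.2
finger_force: 0.0
```

```bash
python3 - <<'E'
from h import *
import pickle
s=grab('scene');pickle.dump(s,open('s1.pkl','wb'));w=grab('side')
A=cv2.resize(s['frame'][190:300,190:310,::-1],(480,440),interpolation=cv2.INTER_CUBIC)
B=cv2.resize(w['frame'][180:260,240:320,::-1],(320,320),interpolation=cv2.INTER_CUBIC)
o=np.zeros((440,800,3),np.uint8);o[:,:480]=A;o[:320,480:]=B;cv2.imwrite('pics/f.png',o)
E
```

```text
(no output)
```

View pics/f.png

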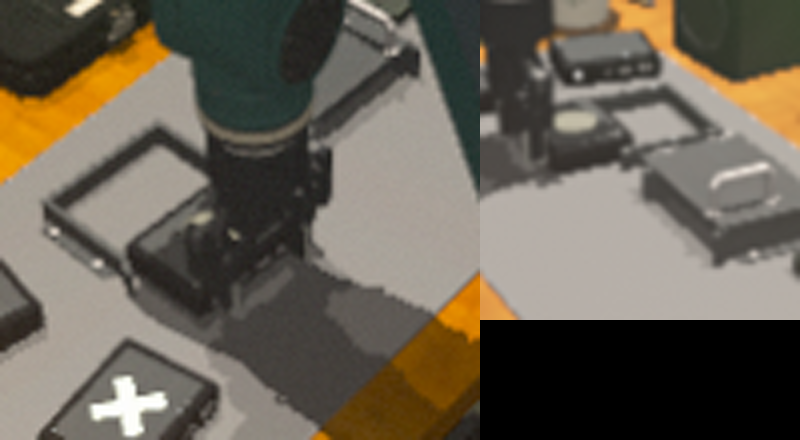

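The round dock is at the tray mouth, between the flares. That was my last picture, so from here I work from numbers only.

>>> carry_out([
  {"dx": -0.07, "dy": 0, "dz": 0, "rx": 0, "ry": 0, "rz": 0, "hand": 0.8},
  {"dx": -0.14, "dy": 0, "dz": 0, "rx": 0, "ry": 0, "rz": 0, "hand": 0.8},
  {"dx": -0.21, "dy": 0, "dz": 0, "rx": 0, "ry": 0, "rz": 0, "hand": 0.8},
  {"dx": -0.28, "dy": 0, "dz": 0, "rx": 0, "ry": 0, "rz": 0, "hand": 0.8},
  {"dx": -0.35, "dy": 0, "dz": 0, "rx": 0, "ry": 0, "rz": 0, "hand": 0.8},
  {"dx": -0.42, "dy": 0, "dz": 0, "rx": 0, "ry": 0, "rz": 0, "hand": 0.8},
  {"dx": -0.49, "dy": 0, "dz": 0, "rx": 0, "ry": 0, "rz": 0, "hand": 0.8},
  {"dx": -0.55, "dy": 0, "dz": 0, "rx": 0, "ry": 0, "rz": 0, "hand": 0.8},
  {"dx": -0.6, "dy": 0, "dz": 0, "rx": 0, "ry": 0, "rz": 0, "hand": 0.8},
])

```text
time: 14.7
tcp_pos: [570.3, 118.6, 26.1]
orientation: [-3.142, -0.003, 3.075]
ft_force: [-5.0, 0.1, 3.2]
opening: 68.5
finger_force: 2.0
```

>>> carry_out([
  {"dx": -0.03, "dy": 0, "dz": 0, "rx": 0, "ry": 0, "rz": 0, "hand": 0.8},
  {"dx": -0.06, "dy": 0, "dz": 0, "rx": 0, "ry": 0, "rz": 0, "hand": 0.8},
])

```text
time: 14.9
tcp_pos: [577.0, 118.2, 26.1]
orientation: [-3.142, -0.003, 3.075]
ft_force: [-4.2, -0.9, 2.6]
opening: 68.2
finger_force: 1.8
```

Creep on until the force shows the stop.

>>> carry_out([
  {"dx": -0.02, "dy": 0, "dz": 0, "rx": 0, "ry": 0, "rz": 0, "hand": 0.8},
  {"dx": -0.04, "dy": 0, "dz": 0, "rx": 0, "ry": 0, "rz": 0, "hand": 0.8},
])

```text
time: 15.1
tcp_pos: [581.7, 117.9, 26.1]
orientation: [-3.141, -0.003, 3.075]
ft_force: [-3.3, 0.7, 0.8]
opening: 68.1
finger_force: 1.5
```

>>> carry_out([
  {"dx": -0.02, "dy": 0, "dz": 0, "rx": 0, "ry": 0, "rz": 0, "hand": 0.8},
  {"dx": -0.03, "dy": 0, "dz": 0, "rx": 0, "ry": 0, "rz": 0, "hand": 0.8},
])

```text
time: 15.3
tcp_pos: [583.2, 117.7, 25.9]
orientation: [-3.141, -0.007, 3.076]
ft_force: [-19.8, -0.2, 14.7]
opening: 68.2
finger_force: 9.8
```

The stop is met at x=583 with 20 N. Next I retreat and go to the lid bar at about (600,-131,74).

>>> carry_out([
  {"dx": 0.15, "dy": 0, "dz": 0, "rx": 0, "ry": 0, "rz": 0, "hand": 0.8},
  {"dx": 0.33, "dy": 0, "dz": -0.2, "rx": 0, "ry": 0, "rz": 0, "hand": 0.8},
  {"dx": 0.33, "dy": 0, "dz": -0.6, "rx": 0, "ry": 0, "rz": 0, "hand": 0.8},
  {"dx": 0.33, "dy": 0, "dz": -1, "rx": 0, "ry": 0, "rz": 0, "hand": 0.8},
  {"dx": 0.33, "dy": 0, "dz": -1, "rx": 0, "ry": 0, "rz": 0, "hand": 1},
])

```text
time: 15.8
tcp_pos: [549.0, 120.5, 152.2]
orientation: [3.14, 0.007, 3.075]
ft_force: [1.3, -1.0, -0.8]
opening: 80.8
finger_force: 0.0
```

>>> carry_out([
  {"dx": -0.1, "dy": -0.4, "dz": 0, "rx": 0, "ry": 0, "rz": 0, "hand": 1},
  {"dx": -0.2, "dy": -0.8, "dz": 0, "rx": 0, "ry": 0, "rz": 0, "hand": 1},
  {"dx": -0.3, "dy": -1, "dz": 0, "rx": 0, "ry": 0, "rz": 0, "hand": 1},
])

```text
time: 16.1
tcp_pos: [574.6, -4.9, 146.3]
orientation: [-3.141, -0.001, 3.074]
ft_force: [-0.3, -0.5, 0.6]
opening: 85.7
finger_force: 0.0
```

>>> carry_out([
  {"dx": -0.1, "dy": -0.4, "dz": 0, "rx": 0, "ry": 0, "rz": -0.016, "hand": 1},
  {"dx": -0.2, "dy": -0.8, "dz": 0, "rx": 0, "ry": 0, "rz": -0.016, "hand": 1},
  {"dx": -0.31, "dy": -1, "dz": 0, "rx": 0, "ry": 0, "rz": -0.016, "hand": 1},
  {"dx": -0.31, "dy": -1, "dz": 0, "rx": 0, "ry": 0, "rz": -0.016, "hand": 1},
  {"dx": -0.31, "dy": -1, "dz": 0, "rx": 0, "ry": 0, "rz": -0.016, "hand": 1},
])

```text
time: 16.6
tcp_pos: [603.4, -124.6, 145.7]
orientation: [3.141, -0.003, 3.125]
ft_force: [0.2, 0.6, 0.7]
opening: 85.5
finger_force: 0.0
```

```bash
python3 - <<'E'
from h import *
o=robot.get_obs();print(o['tcp_pos'],o['orientation'],o['q'])
s=robot.get_image('side')
f=s['frame'].astype(int)
# round tag in the tray seen from the side camera
uv=proj(s,[[638,116,34],[600,-131,74]]);print(uv)
m=((f.min(2)>130)&(f.max(2)-f.min(2)<50)).astype(np.uint8)
n,l,st,ce=cv2.connectedComponentsWithStats(m)
for i in range(1,n):
    if 25<st[i,4]<400 and np.hypot(*(ce[i]-uv[0]))<30: print(st[i],ce[i],ray(s,[ce[i]],[34.]).round(1))
E
```

```text
[ 603.35540865 -124.5878693   145.65727595] [ 3.14143762e+00 -2.62839250e-03  3.12454186e+00] [-3.35517351e-01  4.64565147e-01 -1.61908425e-02  1.09258511e+00
 -6.75741410e-04 -3.18465497e-01]
[[281.9319954  206.18544091]
 [304.96061084 223.17756826]]
[276 203  13   7  76] [282.05263158 205.96052632] [[639.4 117.7  34. ]]
```

>>> carry_out([
  {"dx": 0.02, "dy": -0.05, "dz": 0.2, "rx": 0, "ry": 0, "rz": 0, "hand": 1},
  {"dx": 0.02, "dy": -0.05, "dz": 0.4, "rx": 0, "ry": 0, "rz": 0, "hand": 0.7},
  {"dx": 0.02, "dy": -0.05, "dz": 0.55, "rx": 0, "ry": 0, "rz": 0, "hand": 0.5},
  {"dx": 0.02, "dy": -0.05, "dz": 0.6, "rx": 0, "ry": 0, "rz": 0, "hand": 0.5},
  {"dx": 0.02, "dy": -0.05, "dz": 0.6, "rx": 0, "ry": 0, "rz": 0, "hand": 0.3},
  {"dx": 0.02, "dy": -0.05, "dz": 0.6, "rx": 0, "ry": 0, "rz": 0, "hand": 0.3},
])

```text
time: 17.25
tcp_pos: [600.9, -129.7, 75.0]
orientation: [-3.141, -0.002, 3.126]
ft_force: [0.4, -0.6, 0.8]
opening: 26.0
finger_force: 0.0
```

```bash
python3 - <<'E'
from h import *
w=grab('wrist','g.png');o=robot.get_obs();print(o['tcp_pos'],o['opening'])
g=cv2.cvtColor(w['frame'],cv2.COLOR_RGB2GRAY)
T=o['tcp_pos'];uv=proj(w,[[600,-131,74],[600,-131+15,74],[600,-131-15,74],[570,-131,74]]);print(uv)
u,v=uv[3].round().astype(int)
print('row profile at x=575', g[max(0,v-4):v+5:2,u-50:u+50:3])
E
```

```text
[ 601.03181904 -129.84469263   75.15930339] 25.787500323086054
[[278.29376382 285.58998523]
 [312.24597944 285.14362965]
 [244.37663298 286.02289902]
 [277.05306246 221.51706874]]
row profile at x=575 [[169  90  90  78  60  63  56  66  64  57  63  61  61  60  70 105 116 114
  116 103  74  57  58  57  55  53  54  52  56  53  53  51  56  54]
 [137  93  91  76  66  63  59  61  63  61  59  61  61  62  74 110 118 119
  120 112  76  53  55  54  55  54  54  54  55  53  57  56  54  56]
 [120  99  94  78  61  66  62  66  60  61  62  61  61  59  85 117 117 119
  119 115  82  56  58  58  60  54  56  60  58  57  56  55  53  51]
 [119  98  81  75  65  64  68  58  66  59  63  57  58  56  92 113 119 118
  120 113  80  57  55  59  56  54  54  56  54  57  50  51  51  53]
 [115  98  99 129  65  61  65  63  63  61  59  57  61  60  87 116 118 122
  120 116  85  55  53  57  55  57  54  52  55  60  56  52  56  51]]
```

The wrist profile puts the bar at y≈-130, centred between the fingers. Close on it.

>>> carry_out([
  {"dx": 0, "dy": 0, "dz": 0.02, "rx": 0, "ry": 0, "rz": 0, "hand": 0.15},
  {"dx": 0, "dy": 0, "dz": 0.02, "rx": 0, "ry": 0, "rz": 0, "hand": 0},
  {"dx": 0, "dy": 0, "dz": 0.02, "rx": 0, "ry": 0, "rz": 0, "hand": 0},
  {"dx": 0, "dy": 0, "dz": 0.02, "rx": 0, "ry": 0, "rz": 0, "hand": 0},
  {"dx": 0, "dy": 0, "dz": 0.02, "rx": 0, "ry": 0, "rz": 0, "hand": 0},
])

```text
time: 17.8
tcp_pos: [600.9, -131.2, 72.3]
orientation: [-3.139, -0.002, 3.125]
ft_force: [-0.2, -6.3, 0.6]
opening: 6.0
finger_force: 58.5
```

```bash
python3 - <<'E'
from h import *
o=robot.get_obs();print(o['tcp_pos'],o['orientation'],o['opening'],o['ft_force'])
# arc in tool axes (tool y~+y, z down): lid angle th, tool tilt al
for th in np.arange(0,1.76,.15):
    p=np.deg2rad(165.2)-0; a=np.arctan2(36,-136)-th
    y=140.7*np.cos(a)+136; z=140.7*np.sin(a)-36
    print(round(th,2),'y %.1f z %.1f  dy %.3f dz %.3f'%(y,z,y/120,-z/120))
E
```

```text
[ 600.93979218 -131.15986091   72.26276613] [-3.13940723e+00 -1.50686692e-03  3.12479647e+00] 5.967656916121398 [-0.17843772 -6.29357051  0.58894787]
0.0 y -0.0 z 0.0  dy -0.000 dz -0.000
0.15 y 6.9 z 19.9  dy 0.057 dz -0.166
0.3 y 16.7 z 38.6  dy 0.139 dz -0.322
0.45 y 29.2 z 55.6  dy 0.243 dz -0.463
0.6 y 44.1 z 70.5  dy 0.367 dz -0.588
0.75 y 61.0 z 83.1  dy 0.509 dz -0.692
0.9 y 79.7 z 92.9  dy 0.664 dz -0.774
1.05 y 99.6 z 99.9  dy 0.830 dz -0.832
1.2 y 120.3 z 103.8  dy 1.002 dz -0.865
1.35 y 141.3 z 104.6  dy 1.178 dz -0.872
1.5 y 162.3 z 102.2  dy 1.352 dz -0.852
1.65 y 182.7 z 96.7  dy 1.522 dz -0.806
```

>>> carry_out([
  {"dx": 0, "dy": 0.02, "dz": -0.08, "rx": 0.005, "ry": 0, "rz": 0, "hand": 0},
  {"dx": 0, "dy": 0.06, "dz": -0.166, "rx": 0.015, "ry": 0, "rz": 0, "hand": 0},
  {"dx": 0, "dy": 0.095, "dz": -0.245, "rx": 0.025, "ry": 0, "rz": 0, "hand": 0},
  {"dx": 0, "dy": 0.14, "dz": -0.322, "rx": 0.038, "ry": 0, "rz": 0, "hand": 0},
  {"dx": 0, "dy": 0.19, "dz": -0.395, "rx": 0.05, "ry": 0, "rz": 0, "hand": 0},
  {"dx": 0, "dy": 0.243, "dz": -0.463, "rx": 0.06, "ry": 0, "rz": 0, "hand": 0},
  {"dx": 0, "dy": 0.367, "dz": -0.588, "rx": 0.08, "ry": 0, "rz": 0, "hand": 0},
  {"dx": 0, "dy": 0.509, "dz": -0.692, "rx": 0.1, "ry": 0, "rz": 0, "hand": 0},
  {"dx": 0, "dy": 0.664, "dz": -0.774, "rx": 0.12, "ry": 0, "rz": 0, "hand": 0},
  {"dx": 0, "dy": 0.83, "dz": -0.832, "rx": 0.134, "ry": 0, "rz": 0, "hand": 0},
  {"dx": 0, "dy": 0.83, "dz": -0.832, "rx": 0.134, "ry": 0, "rz": 0, "hand": 0},
])

```text
time: 18.9
tcp_pos: [604.0, -28.9, 174.4]
orientation: [-2.716, 0.002, 3.128]
ft_force: [-0.9, -5.3, 20.4]
opening: 6.1
finger_force: 60.1
```

```bash
python3 - <<'E'
from h import *
from scipy.spatial.transform import Rotation as Ro
o=robot.get_obs();print(o['tcp_pos'],o['orientation'],o['opening'],o['ft_force'],o['q'])
R=Ro.from_euler('xyz',o['orientation']).as_matrix()
p0=None
a0=np.arctan2(36,-136)
f=lambda th:np.array([0,140.7*np.cos(a0-th),140.7*np.sin(a0-th)])
for th in (1.2,1.35,1.5,1.6,1.7): print(th,(R.T@(f(th)-f(1.05))/120).round(3))
E
```

```text
[603.95718407 -28.91605318 174.44529582] [-2.71607899e+00  2.45829376e-03  3.12811371e+00] 6.059978052938882 [-0.89378436 -5.30837986 20.41320176] [ 0.00118325  0.45156929 -0.02491196  1.09850175 -0.42550099  0.01609766]
1.2 [ 0.002  0.144 -0.101]
1.35 [ 0.005  0.301 -0.179]
1.5 [ 0.007  0.468 -0.233]
1.6 [ 0.009  0.583 -0.255]
1.7 [ 0.01   0.7   -0.266]
```

>>> carry_out([
  {"dx": 0, "dy": 0.07, "dz": -0.065, "rx": 0.01, "ry": 0, "rz": 0, "hand": 0},
  {"dx": 0, "dy": 0.144, "dz": -0.115, "rx": 0.02, "ry": 0, "rz": 0, "hand": 0},
  {"dx": 0, "dy": 0.22, "dz": -0.155, "rx": 0.03, "ry": 0, "rz": 0, "hand": 0},
  {"dx": 0, "dy": 0.3, "dz": -0.19, "rx": 0.04, "ry": 0, "rz": 0, "hand": 0},
  {"dx": 0, "dy": 0.38, "dz": -0.22, "rx": 0.05, "ry": 0, "rz": 0, "hand": 0},
  {"dx": 0, "dy": 0.468, "dz": -0.243, "rx": 0.06, "ry": 0, "rz": 0, "hand": 0},
  {"dx": 0, "dy": 0.583, "dz": -0.265, "rx": 0.07, "ry": 0, "rz": 0, "hand": 0},
  {"dx": 0, "dy": 0.7, "dz": -0.275, "rx": 0.08, "ry": 0, "rz": 0, "hand": 0},
  {"dx": 0, "dy": 0.73, "dz": -0.275, "rx": 0.08, "ry": 0, "rz": 0, "hand": 0},
  {"dx": 0, "dy": 0.73, "dz": -0.275, "rx": 0.08, "ry": 0, "rz": 0, "hand": 0},
])

```text
time: 19.9
tcp_pos: [606.3, 63.9, 166.8]
orientation: [-2.469, 0.003, 3.127]
ft_force: [14.6, -0.6, 1.6]
opening: 5.6
finger_force: 59.4
```

>>> carry_out([
  {"dx": 0, "dy": 0, "dz": 0, "rx": 0, "ry": 0, "rz": 0, "hand": 0.25},
  {"dx": 0, "dy": 0, "dz": 0, "rx": 0, "ry": 0, "rz": 0, "hand": 0.25},
  {"dx": 0, "dy": 0, "dz": 0, "rx": 0, "ry": 0, "rz": 0, "hand": 0.25},
  {"dx": 0, "dy": 0, "dz": -0.25, "rx": 0, "ry": 0, "rz": 0, "hand": 0.25},
  {"dx": 0, "dy": 0, "dz": -0.6, "rx": 0, "ry": 0, "rz": 0, "hand": 0.25},
  {"dx": 0, "dy": 0, "dz": -1, "rx": 0, "ry": 0, "rz": 0, "hand": 0.25},
  {"dx": 0, "dy": 0, "dz": -1, "rx": 0, "ry": 0, "rz": 0, "hand": 0.25},
])

```text
time: 20.6
tcp_pos: [606.1, 140.6, 264.0]
orientation: [-2.471, 0.003, 3.128]
ft_force: [1.2, -0.8, 0.7]
opening: 21.3
finger_force: 0.0
```

```bash
python3 - <<'E'
from h import *
import pickle
s=pickle.load(open('s1.pkl','rb'))
names=['phone back-left','phone tip right','pen top','pen bottom','note near corner','note left','tape r','tape c']
px=[(60,350),(95,318),(43,270),(70,335),(88,297),(30,333),(36,275),(12,280)]
uv=[(140+x/1.9,160+y/1.9) for x,y in px]
for n,p in zip(names,ray(s,uv,np.array([8,8,5,5,2,2,15,20.]))): print(n,p[:2].round())
f=s['frame'].astype(int)
m=((f.min(2)>180)&(f.max(2)-f.min(2)<50)).astype(np.uint8)
n,l,st,ce=cv2.connectedComponentsWithStats(m)
for i in range(1,n):
    if st[i,4]>60 and np.hypot(*(ce[i]-[222,293]))<30: print('cross',st[i],ray(s,[ce[i]],[34.]).round(1))
E
```

```text
phone back-left [480. 502.]
phone tip right [481. 431.]
pen top [609. 420.]
pen bottom [489. 474.]
note near corner [520. 409.]
note left [540. 509.]
tape r [604. 437.]
tape c [621. 469.]
cross [213 284  19  15 121] [[484.6 293.   34. ]]
```

>>> carry_out([
  {"dx": 0, "dy": 0, "dz": 0, "rx": -0.045, "ry": 0, "rz": 0, "hand": 0.4},
  {"dx": 0, "dy": 0, "dz": 0, "rx": -0.09, "ry": 0, "rz": 0, "hand": 0.55},
  {"dx": 0, "dy": 0, "dz": 0, "rx": -0.135, "ry": 0, "rz": 0, "hand": 0.55},
  {"dx": 0, "dy": 0, "dz": 0, "rx": -0.18, "ry": 0, "rz": 0, "hand": 0.55},
  {"dx": 0, "dy": 0, "dz": 0, "rx": -0.213, "ry": 0, "rz": 0, "hand": 0.55},
  {"dx": 0, "dy": 0, "dz": 0, "rx": -0.213, "ry": 0, "rz": 0, "hand": 0.55},
])

```text
time: 21.2
tcp_pos: [605.1, 135.5, 260.1]
orientation: [-3.141, -0.002, 3.122]
ft_force: [-0.4, 0.2, -1.0]
opening: 47.2
finger_force: 0.0
```

>>> carry_out([
  {"dx": 0.1, "dy": 0.1, "dz": 0, "rx": 0, "ry": 0, "rz": -0.045, "hand": 0.55},
  {"dx": 0.2, "dy": 0.2, "dz": 0, "rx": 0, "ry": 0, "rz": -0.09, "hand": 0.55},
  {"dx": 0.3, "dy": 0.3, "dz": 0, "rx": 0, "ry": 0, "rz": -0.135, "hand": 0.55},
  {"dx": 0.4, "dy": 0.4, "dz": 0, "rx": 0, "ry": 0, "rz": -0.18, "hand": 0.55},
  {"dx": 0.5, "dy": 0.5, "dz": 0, "rx": 0, "ry": 0, "rz": -0.225, "hand": 0.55},
  {"dx": 0.6, "dy": 0.6, "dz": 0, "rx": 0, "ry": 0, "rz": -0.27, "hand": 0.55},
  {"dx": 0.7, "dy": 0.7, "dz": 0, "rx": 0, "ry": 0, "rz": -0.315, "hand": 0.55},
  {"dx": 0.8, "dy": 0.8, "dz": 0, "rx": 0, "ry": 0, "rz": -0.36, "hand": 0.55},
  {"dx": 0.9, "dy": 0.9, "dz": 0, "rx": 0, "ry": 0, "rz": -0.405, "hand": 0.55},
  {"dx": 1, "dy": 1, "dz": 0, "rx": 0, "ry": 0, "rz": -0.45, "hand": 0.55},
  {"dx": 1, "dy": 1, "dz": 0, "rx": 0, "ry": 0, "rz": -0.495, "hand": 0.55},
  {"dx": 1, "dy": 1, "dz": 0, "rx": 0, "ry": 0, "rz": -0.54, "hand": 0.55},
])

```text
time: 22.4
tcp_pos: [486.5, 260.0, 259.3]
orientation: [3.138, -0.006, -1.454]
ft_force: [-0.4, 1.1, -0.2]
opening: 46.9
finger_force: 0.0
```

>>> carry_out([
  {"dx": -0.3, "dy": -0.02, "dz": 0, "rx": 0, "ry": 0, "rz": 0, "hand": 0.55},
  {"dx": -0.65, "dy": -0.04, "dz": 0.1, "rx": 0, "ry": 0, "rz": 0, "hand": 0.55},
  {"dx": -0.97, "dy": -0.06, "dz": 0.3, "rx": 0, "ry": 0, "rz": 0, "hand": 0.55},
  {"dx": -0.97, "dy": -0.06, "dz": 0.6, "rx": 0, "ry": 0, "rz": 0, "hand": 0.55},
  {"dx": -0.97, "dy": -0.06, "dz": 0.8, "rx": 0, "ry": 0, "rz": 0, "hand": 0.55},
  {"dx": -0.97, "dy": -0.06, "dz": 0.8, "rx": 0, "ry": 0, "rz": 0, "hand": 0.55},
])

```text
time: 23.0
tcp_pos: [479.4, 375.3, 159.8]
orientation: [3.134, -0.007, -1.46]
ft_force: [-0.5, -0.4, 0.4]
opening: 47.1
finger_force: 0.0
```

```bash
cat >> h.py <<'E'
def blackdock(im, near, z=32):
    """top-face corners of the dark dock round pixel of world point near (x,y)"""
    g=cv2.cvtColor(im['frame'],cv2.COLOR_RGB2GRAY); uv=proj(im,[[near[0],near[1],34]])[0]
    m=(g<95).astype(np.uint8)
    return g,uv,m
E
python3 - <<'E'
from h import *
w=grab('wrist','k.png');o=robot.get_obs();print(o['tcp_pos'],o['orientation'],o['q']);print(dock(w,lo=190))
# near (left) face of dock: scan lines from tag towards the fingers in world coords
g=cv2.cvtColor(w['frame'],cv2.COLOR_RGB2GRAY).astype(float)
for x in (460,475,490,505):
    ys=np.arange(300,365,1.5); uv=proj(w,np.c_[np.full(len(ys),x),ys,np.full(len(ys),32.)])
    print(x,[int(g[int(v),int(u)]) if 0<=v<420 and 0<=u<560 else -1 for u,v in uv])
for y in (270,310):
    xs=np.arange(430,545,2.5); uv=proj(w,np.c_[xs,np.full(len(xs),y),np.full(len(xs),32.)])
    print(y,[int(g[int(v),int(u)]) if 0<=v<420 and 0<=u<560 else -1 for u,v in uv])
E
```

```text
[480.33016026 375.54200972 162.18791385] [ 3.13610909 -0.00576212 -1.4605179 ] [ 0.53133631  0.4481647   0.0022652   1.1322566  -0.00301747 -1.14971154]
[(2585, array([282.,  97.]), array([488.4, 289.5])), (20782, array([231.,  77.]), array([526.9, 279.7]))]
460 [102, 99, 100, 103, 100, 99, 93, 95, 94, 93, 97, 91, 92, 87, 90, 80, 87, 82, 83, 79, 82, 79, 82, 66, 52, 45, 46, 45, 42, 88, 106, 104, 102, 100, 104, 103, 101, 99, 101, 104, 102, 101, 101, 101]
475 [255, 255, 255, 255, 255, 255, 182, 107, 103, 104, 103, 104, 103, 99, 95, 96, 97, 87, 90, 90, 85, 89, 83, 82, 81, 62, 50, 48, 49, 45, 90, 109, 109, 104, 102, 103, 105, 100, 107, 103, 101, 102, 104, 105]
490 [255, 255, 255, 255, 202, 179, 180, 178, 177, 178, 174, 130, 112, 102, 100, 100, 95, 95, 94, 92, 90, 85, 86, 88, 84, 86, 65, 56, 52, 51, 44, 83, 98, 106, 103, 106, 109, 103, 103, 105, 104, 101, 102, 100]
505 [176, 200, 255, 255, 255, 255, 255, 255, 239, 173, 169, 178, 175, 174, 159, 115, 95, 95, 98, 93, 92, 92, 89, 88, 86, 85, 82, 64, 52, 50, 50, 44, 47, 92, 105, 107, 106, 106, 103, 102, 101, 98, 108, 103]
270 [107, 193, 210, 214, 214, 213, 194, 73, 95, 107, 162, 172, 176, 178, 175, 177, 255, 255, 255, 255, 220, 176, 180, 183, 178, 176, 182, 181, 181, 245, 255, 175, 177, 176, 174, 177, 175, 171, 146, 109, 97, 76, 206, 206, 209, 209]
310 [104, 105, 107, 107, 96, 57, 59, 58, 72, 88, 94, 92, 95, 98, 97, 124, 229, 187, 127, 141, 150, 183, 182, 181, 178, 186, 255, 255, 255, 255, 255, 240, 173, 179, 177, 172, 154, 105, 92, 90, 209, 212, 212, 212, 211, 212]
```

Dock pose is confirmed: left face along y≈343–349, yaw +0.12, with the fingers 18 mm clear. Descend and push.

>>> carry_out([
  {"dx": 0, "dy": 0, "dz": 0.3, "rx": 0, "ry": 0, "rz": 0, "hand": 0.55},
  {"dx": 0, "dy": 0, "dz": 0.6, "rx": 0, "ry": 0, "rz": 0, "hand": 0.55},
  {"dx": 0, "dy": 0, "dz": 0.9, "rx": 0, "ry": 0, "rz": 0, "hand": 0.55},
  {"dx": 0, "dy": 0, "dz": 1, "rx": 0, "ry": 0, "rz": 0, "hand": 0.55},
  {"dx": 0, "dy": 0, "dz": 1, "rx": 0, "ry": 0, "rz": 0, "hand": 0.55},
])

```text
time: 23.55
tcp_pos: [481.0, 375.2, 43.4]
orientation: [3.138, -0.004, -1.461]
ft_force: [-0.1, -0.5, 1.2]
opening: 47.0
finger_force: 0.0
```

>>> carry_out([
  {"dx": 0, "dy": 0, "dz": 0.08, "rx": 0, "ry": 0, "rz": 0, "hand": 0.55},
  {"dx": 0, "dy": 0, "dz": 0.14, "rx": 0, "ry": 0, "rz": 0, "hand": 0.55},
  {"dx": 0, "dy": 0, "dz": 0.14, "rx": 0, "ry": 0, "rz": 0, "hand": 0.55},
])

```text
time: 23.85
tcp_pos: [481.0, 375.4, 26.5]
orientation: [3.139, -0.003, -1.461]
ft_force: [0.1, -0.1, -0.5]
opening: 46.8
finger_force: 0.0
```

>>> carry_out([
  {"dx": 0.08, "dy": 0.01, "dz": 0, "rx": 0, "ry": 0, "rz": 0, "hand": 0.55},
  {"dx": 0.16, "dy": 0.02, "dz": 0, "rx": 0, "ry": 0, "rz": 0, "hand": 0.55},
  {"dx": 0.24, "dy": 0.02, "dz": 0, "rx": 0, "ry": 0, "rz": 0.003, "hand": 0.55},
  {"dx": 0.32, "dy": 0.02, "dz": 0, "rx": 0, "ry": 0, "rz": 0.008, "hand": 0.55},
  {"dx": 0.4, "dy": 0.03, "dz": 0, "rx": 0, "ry": 0, "rz": 0.012, "hand": 0.55},
  {"dx": 0.48, "dy": 0.03, "dz": 0, "rx": 0, "ry": 0, "rz": 0.016, "hand": 0.55},
  {"dx": 0.56, "dy": 0.04, "dz": 0, "rx": 0, "ry": 0, "rz": 0.02, "hand": 0.55},
  {"dx": 0.64, "dy": 0.04, "dz": 0, "rx": 0, "ry": 0, "rz": 0.024, "hand": 0.55},
  {"dx": 0.72, "dy": 0.05, "dz": 0, "rx": 0, "ry": 0, "rz": 0.028, "hand": 0.55},
  {"dx": 0.8, "dy": 0.05, "dz": 0, "rx": 0, "ry": 0, "rz": 0.032, "hand": 0.55},
  {"dx": 0.88, "dy": 0.06, "dz": 0, "rx": 0, "ry": 0, "rz": 0.036, "hand": 0.55},
  {"dx": 0.96, "dy": 0.07, "dz": 0, "rx": 0, "ry": 0, "rz": 0.038, "hand": 0.55},
])

```text
time: 25.05
tcp_pos: [485.2, 259.1, 26.8]
orientation: [3.139, -0.003, -1.581]
ft_force: [0.6, 3.5, 2.4]
opening: 46.8
finger_force: 1.4
```

```bash
python3 - <<'E'
from h import *
w=grab('wrist','l.png');o=robot.get_obs();print(o['tcp_pos'],o['orientation'],o['ft_force']);print(dock(w,lo=215))
E
```

```text
[484.91298096 257.85139869  26.70520685] [ 3.13827655 -0.00415434 -1.58206573] [ 0.91601921 -1.01606696  0.59600727]
[(8358, array([288., 124.]), array([483.3, 187.3]))]
```

>>> carry_out([
  {"dx": 0.08, "dy": 0, "dz": 0, "rx": 0, "ry": 0, "rz": 0, "hand": 0.55},
  {"dx": 0.18, "dy": 0, "dz": 0, "rx": 0, "ry": 0, "rz": 0, "hand": 0.55},
  {"dx": 0.28, "dy": 0, "dz": 0, "rx": 0, "ry": 0, "rz": 0, "hand": 0.55},
  {"dx": 0.38, "dy": 0, "dz": 0, "rx": 0, "ry": 0, "rz": 0, "hand": 0.55},
  {"dx": 0.48, "dy": 0, "dz": 0, "rx": 0, "ry": 0, "rz": 0, "hand": 0.55},
  {"dx": 0.58, "dy": 0, "dz": 0, "rx": 0, "ry": 0, "rz": 0, "hand": 0.55},
  {"dx": 0.68, "dy": 0, "dz": 0, "rx": 0, "ry": 0, "rz": 0, "hand": 0.55},
  {"dx": 0.78, "dy": 0, "dz": 0, "rx": 0, "ry": 0, "rz": 0, "hand": 0.55},
  {"dx": 0.88, "dy": 0, "dz": 0, "rx": 0, "ry": 0, "rz": 0, "hand": 0.55},
  {"dx": 0.96, "dy": 0, "dz": 0, "rx": 0, "ry": 0, "rz": 0, "hand": 0.55},
])

```text
time: 26.1
tcp_pos: [484.1, 143.7, 27.3]
orientation: [3.139, -0.003, -1.581]
ft_force: [0.0, 1.8, -1.4]
opening: 47.1
finger_force: 0.6
```

>>> carry_out([
  {"dx": 0.08, "dy": 0, "dz": 0, "rx": 0, "ry": 0, "rz": 0, "hand": 0.55},
  {"dx": 0.18, "dy": 0, "dz": 0, "rx": 0, "ry": 0, "rz": 0, "hand": 0.55},
  {"dx": 0.28, "dy": 0, "dz": 0, "rx": 0, "ry": 0, "rz": 0, "hand": 0.55},
  {"dx": 0.38, "dy": 0, "dz": 0, "rx": 0, "ry": 0, "rz": 0, "hand": 0.55},
  {"dx": 0.48, "dy": 0, "dz": 0, "rx": 0, "ry": 0, "rz": 0, "hand": 0.55},
  {"dx": 0.58, "dy": 0, "dz": 0, "rx": 0, "ry": 0, "rz": 0, "hand": 0.55},
  {"dx": 0.68, "dy": 0, "dz": 0, "rx": 0, "ry": 0, "rz": 0, "hand": 0.55},
  {"dx": 0.76, "dy": 0, "dz": 0, "rx": 0, "ry": 0, "rz": 0, "hand": 0.55},
  {"dx": 0.84, "dy": 0, "dz": 0, "rx": 0, "ry": 0, "rz": 0, "hand": 0.55},
])

```text
time: 27.0
tcp_pos: [483.1, 43.1, 27.5]
orientation: [3.139, -0.003, -1.581]
ft_force: [1.0, 0.8, -1.1]
opening: 47.2
finger_force: 0.6
```

```bash
python3 - <<'E'
from h import *
w=grab('wrist','l2.png');o=robot.get_obs();print(o['tcp_pos'],o['orientation'],o['ft_force']);print(dock(w,lo=225),dock(w,lo=190))
E
```

```text
[483.2315155   42.14805782  27.56678901] [ 3.13904161 -0.00360921 -1.5811297 ] [ 0.548875    0.0304234  -0.67917803]
[(9485, array([289., 133.]), array([480.9, -25.8]))] [(9803, array([289., 133.]), array([480.8, -25.8]))]
```

>>> carry_out([
  {"dx": 0.08, "dy": 0, "dz": 0, "rx": 0, "ry": 0, "rz": 0, "hand": 0.55},
  {"dx": 0.16, "dy": 0, "dz": 0, "rx": 0, "ry": 0, "rz": 0, "hand": 0.55},
  {"dx": 0.24, "dy": 0, "dz": 0, "rx": 0, "ry": 0, "rz": 0, "hand": 0.55},
  {"dx": 0.32, "dy": 0, "dz": 0, "rx": 0, "ry": 0, "rz": 0, "hand": 0.55},
  {"dx": 0.38, "dy": 0, "dz": 0, "rx": 0, "ry": 0, "rz": 0, "hand": 0.55},
  {"dx": 0.43, "dy": 0, "dz": 0, "rx": 0, "ry": 0, "rz": 0, "hand": 0.55},
  {"dx": 0.46, "dy": 0, "dz": 0, "rx": 0, "ry": 0, "rz": 0, "hand": 0.55},
  {"dx": 0.46, "dy": 0, "dz": 0, "rx": 0, "ry": 0, "rz": 0, "hand": 0.55},
])

```text
time: 27.85
tcp_pos: [482.7, -11.7, 27.7]
orientation: [3.139, -0.003, -1.581]
ft_force: [0.4, 0.1, 0.6]
opening: 47.2
finger_force: 0.0
```

>>> carry_out([
  {"dx": -0.2, "dy": 0, "dz": 0, "rx": 0, "ry": 0, "rz": 0, "hand": 0.55},
  {"dx": -0.25, "dy": 0.3, "dz": -0.3, "rx": 0, "ry": 0, "rz": 0, "hand": 0.8},
  {"dx": -0.25, "dy": 0.6, "dz": -0.6, "rx": 0, "ry": 0, "rz": 0, "hand": 0.8},
  {"dx": -0.25, "dy": 0.7, "dz": -0.9, "rx": 0, "ry": 0, "rz": 0, "hand": 0.8},
  {"dx": -0.25, "dy": 0.7, "dz": -1, "rx": 0, "ry": 0, "rz": 0, "hand": 0.8},
  {"dx": -0.25, "dy": 0.7, "dz": -1, "rx": 0, "ry": 0, "rz": 0, "hand": 0.8},
])

```text
time: 28.45
tcp_pos: [400.0, 19.9, 149.6]
orientation: [-3.14, -0.004, -1.58]
ft_force: [0.8, -0.4, -0.5]
opening: 68.5
finger_force: 0.0
```

```bash
python3 - <<'E'
from h import *
import pickle
w=grab('wrist','n.png');pickle.dump(w,open('n.pkl','wb'));o=robot.get_obs();print(o['tcp_pos'],o['orientation'],o['q']);print(dock(w,lo=215))
g=cv2.cvtColor(w['frame'],cv2.COLOR_RGB2GRAY).astype(int)
def line(a,b,z,n=40):
    X=np.linspace(a,b,n);uv=proj(w,np.c_[X,np.full(n,z)])
    return [int(g[int(v),int(u)]) if 0<=v<420 and 0<=u<560 else -1 for u,v in uv]
print('left edge'); [print(x,line((x,-60),(x,0),32)) for x in (460,500)]
print('front edge'); [print(y,line((500,y),(560,y),32)) for y in(-120,-80,-45)]
print('mouth across z37'); [print(x,line((x,-180),(x,10),37,60)) for x in(575,590,605,640)]
E
```

```text
[399.72596567  19.97422055 148.31739464] [ 3.14101412 -0.00351412 -1.58017145] [-0.15193722  0.11362951 -0.52979274  0.92744746 -0.00356067 -1.71335727]
[(2696, array([167.,  76.]), array([479.9, -80. ]))]
left edge
460 [154, 143, 153, 150, 147, 152, 147, 151, 150, 146, 151, 147, 146, 150, 145, 143, 145, 149, 133, 89, 79, 83, 58, 38, 62, 91, 97, 93, 95, 90, 93, 92, 93, 94, 94, 97, 94, 91, 91, 91]
500 [215, 138, 142, 142, 141, 139, 138, 137, 138, 136, 136, 134, 140, 137, 134, 133, 134, 134, 95, 70, 70, 66, 61, 86, 172, 180, 178, 180, 173, 175, 181, 176, 177, 176, 178, 178, 177, 179, 179, 178]
front edge
-120 [125, 117, 123, 128, 126, 122, 126, 120, 120, 120, 68, 56, 56, 44, 152, 161, 166, 166, 165, 164, 166, 165, 167, 162, 166, 165, 162, 165, 160, 165, 162, 161, 163, 161, 163, 164, 164, 165, 163, 161]
-80 [140, 140, 138, 138, 140, 142, 137, 135, 132, 130, 89, 71, 63, 59, 138, 178, 177, 171, 174, 173, 178, 175, 172, 170, 170, 172, 172, 174, 172, 172, 177, 170, 172, 169, 172, 169, 172, 169, 172, 172]
-45 [136, 135, 137, 129, 136, 133, 136, 131, 132, 129, 93, 65, 66, 59, 99, 171, 178, 17
[... 485 characters left out ...]
1, -1, -1, -1, -1, -1, -1, -1, 159, 162, 167, 164, 167, 167, 168, 165, 169, 169, 167, 170, 171, 171, 168, 168, 172, 169, 172, 170, 172, 66, 53, 118, 105, 114, 122, 118, 114, 113, 109, 214, 209, 55]
605 [-1, -1, -1, -1, -1, -1, -1, -1, -1, -1, -1, -1, -1, -1, -1, -1, -1, -1, -1, -1, -1, -1, -1, -1, -1, -1, -1, -1, -1, -1, -1, -1, -1, -1, -1, -1, -1, -1, -1, -1, -1, -1, -1, -1, 167, 169, 169, 50, 65, 115, 107, 115, 113, 114, 112, 110, 113, 222, 188, 49]
640 [-1, -1, -1, -1, -1, -1, -1, -1, -1, -1, -1, -1, -1, -1, -1, -1, -1, -1, -1, -1, -1, -1, -1, -1, -1, -1, -1, -1, -1, -1, -1, -1, -1, -1, -1, -1, -1, -1, -1, -1, -1, -1, -1, -1, -1, -1, -1, -1, -1, -1, -1, -1, -1, -1, -1, -1, -1, -1, -1, -1]
```

The cross dock is at (480,-80), yaw about -0.03. The box's left cheek inner face is near y=-26, so the box axis is at y≈-86. Turn and go behind the dock.

>>> carry_out([
  {"dx": 0.2, "dy": -0.01, "dz": 0, "rx": 0, "ry": 0, "rz": 0.046, "hand": 0.8},
  {"dx": 0.4, "dy": -0.02, "dz": 0, "rx": 0, "ry": 0, "rz": 0.092, "hand": 0.8},
  {"dx": 0.6, "dy": -0.04, "dz": 0, "rx": 0, "ry": 0, "rz": 0.138, "hand": 0.8},
  {"dx": 0.82, "dy": -0.04, "dz": 0, "rx": 0, "ry": 0, "rz": 0.184, "hand": 0.8},
  {"dx": 0.82, "dy": -0.04, "dz": 0, "rx": 0, "ry": 0, "rz": 0.23, "hand": 0.8},
  {"dx": 0.82, "dy": -0.04, "dz": 0, "rx": 0, "ry": 0, "rz": 0.276, "hand": 0.8},
  {"dx": 0.82, "dy": -0.04, "dz": 0, "rx": 0, "ry": 0, "rz": 0.322, "hand": 0.8},
  {"dx": 0.82, "dy": -0.04, "dz": 0, "rx": 0, "ry": 0, "rz": 0.368, "hand": 0.8},
  {"dx": 0.82, "dy": -0.04, "dz": 0, "rx": 0, "ry": 0, "rz": 0.414, "hand": 0.8},
  {"dx": 0.82, "dy": -0.04, "dz": 0, "rx": 0, "ry": 0, "rz": 0.46, "hand": 0.8},
  {"dx": 0.82, "dy": -0.04, "dz": 0, "rx": 0, "ry": 0, "rz": 0.506, "hand": 0.8},
  {"dx": 0.82, "dy": -0.04, "dz": 0, "rx": 0, "ry": 0, "rz": 0.506, "hand": 0.8},
])

```text
time: 29.7
tcp_pos: [402.8, -78.3, 146.9]
orientation: [-3.139, -0.004, 3.111]
ft_force: [0.2, -0.8, -0.4]
opening: 68.1
finger_force: 0.0
```

>>> carry_out([
  {"dx": 0, "dy": 0, "dz": 0.3, "rx": 0, "ry": 0, "rz": 0, "hand": 0.8},
  {"dx": 0, "dy": 0, "dz": 0.55, "rx": 0, "ry": 0, "rz": 0, "hand": 0.8},
  {"dx": 0, "dy": 0, "dz": 0.75, "rx": 0, "ry": 0, "rz": 0, "hand": 0.8},
  {"dx": 0, "dy": 0, "dz": 0.9, "rx": 0, "ry": 0, "rz": 0, "hand": 0.8},
  {"dx": 0, "dy": 0, "dz": 1, "rx": 0, "ry": 0, "rz": 0, "hand": 0.8},
  {"dx": 0, "dy": 0, "dz": 1, "rx": 0, "ry": 0, "rz": 0, "hand": 0.8},
])

```text
time: 30.3
tcp_pos: [401.6, -78.4, 26.4]
orientation: [-3.14, -0.006, 3.117]
ft_force: [-0.4, 0.3, 1.0]
opening: 68.3
finger_force: 0.0
```

>>> carry_out([
  {"dx": -0.08, "dy": 0, "dz": 0, "rx": 0, "ry": 0, "rz": 0, "hand": 0.8},
  {"dx": -0.16, "dy": 0, "dz": 0, "rx": 0, "ry": 0, "rz": 0, "hand": 0.8},
  {"dx": -0.24, "dy": 0, "dz": 0, "rx": 0, "ry": 0, "rz": 0, "hand": 0.8},
  {"dx": -0.32, "dy": 0, "dz": 0, "rx": 0, "ry": 0, "rz": 0, "hand": 0.8},
  {"dx": -0.4, "dy": 0, "dz": 0, "rx": 0, "ry": 0, "rz": 0, "hand": 0.8},
  {"dx": -0.48, "dy": 0, "dz": 0, "rx": 0, "ry": 0, "rz": 0, "hand": 0.8},
  {"dx": -0.56, "dy": 0, "dz": 0, "rx": 0, "ry": 0, "rz": 0, "hand": 0.8},
  {"dx": -0.64, "dy": -0.005, "dz": 0, "rx": 0, "ry": 0, "rz": 0, "hand": 0.8},
  {"dx": -0.72, "dy": -0.01, "dz": 0, "rx": 0, "ry": 0, "rz": 0, "hand": 0.8},
  {"dx": -0.8, "dy": -0.01, "dz": 0, "rx": 0, "ry": 0, "rz": 0, "hand": 0.8},
])

```text
time: 31.3
tcp_pos: [499.5, -82.9, 27.9]
orientation: [-3.138, -0.003, 3.113]
ft_force: [-3.3, -0.4, 3.1]
opening: 68.3
finger_force: 1.8
```

>>> carry_out([
  {"dx": -0.06, "dy": 0, "dz": 0, "rx": 0, "ry": 0, "rz": 0, "hand": 0.8},
  {"dx": -0.12, "dy": 0, "dz": 0, "rx": 0, "ry": 0, "rz": 0, "hand": 0.8},
  {"dx": -0.18, "dy": 0, "dz": 0, "rx": 0, "ry": 0, "rz": 0, "hand": 0.8},
  {"dx": -0.24, "dy": 0, "dz": 0, "rx": 0, "ry": 0, "rz": 0, "hand": 0.8},
  {"dx": -0.3, "dy": 0, "dz": 0, "rx": 0, "ry": 0, "rz": 0, "hand": 0.8},
  {"dx": -0.36, "dy": 0, "dz": 0, "rx": 0, "ry": 0, "rz": 0, "hand": 0.8},
  {"dx": -0.42, "dy": 0, "dz": 0, "rx": 0, "ry": 0, "rz": 0, "hand": 0.8},
])

```text
time: 32.0
tcp_pos: [549.6, -84.3, 27.8]
orientation: [-3.138, -0.003, 3.113]
ft_force: [-3.4, 1.1, 3.0]
opening: 68.1
finger_force: 1.8
```

>>> carry_out([
  {"dx": -0.03, "dy": 0, "dz": 0, "rx": 0, "ry": 0, "rz": 0, "hand": 0.8},
  {"dx": -0.06, "dy": 0, "dz": 0, "rx": 0, "ry": 0, "rz": 0, "hand": 0.8},
])

```text
time: 32.2
tcp_pos: [556.5, -84.5, 27.7]
orientation: [-3.138, -0.003, 3.113]
ft_force: [-3.1, 0.2, 2.6]
opening: 68.8
finger_force: 1.8
```

>>> carry_out([
  {"dx": -0.02, "dy": 0, "dz": 0, "rx": 0, "ry": 0, "rz": 0, "hand": 0.8},
  {"dx": -0.04, "dy": 0, "dz": 0, "rx": 0, "ry": 0, "rz": 0, "hand": 0.8},
])

```text
time: 32.4
tcp_pos: [561.1, -84.6, 27.7]
orientation: [-3.138, -0.003, 3.113]
ft_force: [-2.1, -0.1, 0.6]
opening: 68.1
finger_force: 1.2
```

>>> carry_out([
  {"dx": -0.02, "dy": 0, "dz": 0, "rx": 0, "ry": 0, "rz": 0, "hand": 0.8},
  {"dx": -0.03, "dy": 0, "dz": 0, "rx": 0, "ry": 0, "rz": 0, "hand": 0.8},
])

```text
time: 32.6
tcp_pos: [564.9, -84.7, 27.7]
orientation: [-3.138, -0.002, 3.113]
ft_force: [-3.3, -0.0, 1.5]
opening: 68.2
finger_force: 1.2
```

>>> carry_out([
  {"dx": -0.02, "dy": 0, "dz": 0, "rx": 0, "ry": 0, "rz": 0, "hand": 0.8},
  {"dx": -0.03, "dy": 0, "dz": 0, "rx": 0, "ry": 0, "rz": 0, "hand": 0.8},
])

```text
time: 32.8
tcp_pos: [567.1, -84.7, 27.5]
orientation: [-3.138, -0.005, 3.113]
ft_force: [-13.9, 0.4, 11.7]
opening: 68.3
finger_force: 7.2
```

>>> carry_out([
  {"dx": -0.015, "dy": 0, "dz": 0, "rx": 0, "ry": 0, "rz": 0, "hand": 0.8},
  {"dx": -0.015, "dy": 0, "dz": 0, "rx": 0, "ry": 0, "rz": 0, "hand": 0.8},
])

```text
time: 33.0
tcp_pos: [567.2, -84.6, 27.4]
orientation: [-3.138, -0.008, 3.113]
ft_force: [-20.2, -1.4, 14.6]
opening: 68.3
finger_force: 9.8
```

The cross dock is home: stop met at x=567 with 20 N. Retreat, check, and set up to regrip the bar along the release path.

>>> carry_out([
  {"dx": 0.2, "dy": 0, "dz": 0, "rx": 0, "ry": 0, "rz": 0, "hand": 0.8},
  {"dx": 0.55, "dy": 0, "dz": 0, "rx": 0, "ry": 0, "rz": 0, "hand": 0.6},
  {"dx": 0.55, "dy": 0, "dz": -0.4, "rx": 0, "ry": 0, "rz": 0, "hand": 0.3},
  {"dx": 0.55, "dy": 0, "dz": -0.8, "rx": 0, "ry": 0, "rz": 0, "hand": 0.28},
  {"dx": 0.55, "dy": 0, "dz": -1, "rx": 0, "ry": 0, "rz": 0, "hand": 0.28},
])

```text
time: 33.5
tcp_pos: [505.4, -82.9, 151.6]
orientation: [-3.137, 0.002, 3.113]
ft_force: [0.7, -0.2, -0.6]
opening: 23.6
finger_force: 0.0
```

>>> carry_out([
  {"dx": 0, "dy": 0, "dz": -0.4, "rx": 0, "ry": 0, "rz": 0, "hand": 0.28},
  {"dx": 0, "dy": 0.2, "dz": -0.7, "rx": 0, "ry": 0, "rz": 0, "hand": 0.28},
  {"dx": 0, "dy": 0.5, "dz": -1, "rx": 0, "ry": 0, "rz": 0, "hand": 0.28},
  {"dx": 0, "dy": 0.9, "dz": -1, "rx": 0, "ry": 0, "rz": 0, "hand": 0.28},
  {"dx": 0, "dy": 1, "dz": -1, "rx": 0, "ry": 0, "rz": 0, "hand": 0.28},
  {"dx": 0, "dy": 1, "dz": -1, "rx": 0, "ry": 0, "rz": 0, "hand": 0.28},
])

```text
time: 34.1
tcp_pos: [508.3, 39.2, 267.6]
orientation: [-3.139, -0.002, 3.116]
ft_force: [0.1, -0.3, -0.3]
opening: 23.8
finger_force: 0.0
```

```bash
python3 - <<'E'
from h import *
o=robot.get_obs();print(o['tcp_pos'],o['orientation'])
for nm in('side','scene'):
    s=robot.get_image(nm); f=s['frame'].astype(int)
    m=((f.min(2)>150)&(f.max(2)-f.min(2)<50)).astype(np.uint8)
    n,l,st,ce=cv2.connectedComponentsWithStats(m)
    for i in range(1,n):
        if st[i,4]>20:
            p=ray(s,[ce[i]],[34.])[0]
            if 560<p[0]<700 and -160<p[1]<200: print(nm,st[i],p.round(1))
E
```

```text
[508.32026154  39.16033424 267.60235442] [-3.13857550e+00 -1.83821418e-03  3.11581629e+00]
side [305 208  36  32 323] [ 690.9 -107.4   34. ]
side [296 223  16   9  80] [623.6 -84.8  34. ]
scene [261 200  15  11  86] [618.3 -81.8  34. ]
scene [218 230  14  11 126] [636.2 120.3  34. ]
```

Both tags read in place: round at about (637,119), cross at about (621,-83). Go to the tilted pose beside the raised bar.

>>> carry_out([
  {"dx": -0.1, "dy": 0.3, "dz": 0, "rx": 0.04, "ry": 0, "rz": 0, "hand": 0.28},
  {"dx": -0.2, "dy": 0.6, "dz": 0, "rx": 0.08, "ry": 0, "rz": 0, "hand": 0.28},
  {"dx": -0.4, "dy": 0.867, "dz": 0, "rx": 0.12, "ry": 0, "rz": 0, "hand": 0.28},
  {"dx": -0.7, "dy": 0.867, "dz": 0.03, "rx": 0.16, "ry": 0, "rz": 0, "hand": 0.28},
  {"dx": -0.795, "dy": 0.867, "dz": 0.03, "rx": 0.2, "ry": 0, "rz": 0, "hand": 0.28},
  {"dx": -0.795, "dy": 0.867, "dz": 0.03, "rx": 0.213, "ry": 0, "rz": 0, "hand": 0.28},
  {"dx": -0.795, "dy": 0.867, "dz": 0.03, "rx": 0.213, "ry": 0, "rz": 0, "hand": 0.28},
  {"dx": -0.795, "dy": 0.867, "dz": 0.03, "rx": 0.213, "ry": 0, "rz": 0, "hand": 0.28},
])

```text
time: 35.0
tcp_pos: [606.7, 137.9, 263.1]
orientation: [-2.471, -0.003, 3.112]
ft_force: [0.3, -0.9, 1.9]
opening: 23.9
finger_force: 0.0
```

```bash
python3 - <<'E'
from h import *
from scipy.spatial.transform import Rotation as Ro
o=robot.get_obs();print(o['tcp_pos'],o['orientation'])
R=Ro.from_euler('xyz',o['orientation']).as_matrix()
print('to bar, tool axes/120',(R.T@(np.array([605,63.9,166.8])-o['tcp_pos'])/120).round(3))
E
```

```text
[606.71397085 137.90348727 263.06395182] [-2.47057889 -0.00322103  3.11173194]
to bar, tool axes/120 [-0.007  0.016  1.012]
```

>>> carry_out([
  {"dx": 0, "dy": 0.016, "dz": 0.3, "rx": 0, "ry": 0, "rz": 0, "hand": 0.28},
  {"dx": 0, "dy": 0.016, "dz": 0.55, "rx": 0, "ry": 0, "rz": 0, "hand": 0.28},
  {"dx": 0, "dy": 0.016, "dz": 0.75, "rx": 0, "ry": 0, "rz": 0, "hand": 0.28},
  {"dx": 0, "dy": 0.016, "dz": 0.9, "rx": 0, "ry": 0, "rz": 0, "hand": 0.28},
  {"dx": 0, "dy": 0.016, "dz": 1, "rx": 0, "ry": 0, "rz": 0, "hand": 0.28},
  {"dx": 0, "dy": 0.016, "dz": 1, "rx": 0, "ry": 0, "rz": 0, "hand": 0.28},
  {"dx": 0, "dy": 0.016, "dz": 1, "rx": 0, "ry": 0, "rz": 0, "hand": 0},
  {"dx": 0, "dy": 0.016, "dz": 1, "rx": 0, "ry": 0, "rz": 0, "hand": 0},
  {"dx": 0, "dy": 0.016, "dz": 1, "rx": 0, "ry": 0, "rz": 0, "hand": 0},
  {"dx": 0, "dy": 0.016, "dz": 1, "rx": 0, "ry": 0, "rz": 0, "hand": 0},
])

```text
time: 36.0
tcp_pos: [604.3, 66.1, 169.1]
orientation: [-2.469, -0.002, 3.114]
ft_force: [-3.4, 1.7, 6.7]
opening: 5.4
finger_force: 59.1
```

```bash
python3 - <<'E'
from h import *
from scipy.spatial.transform import Rotation as Ro
o=robot.get_obs();T=o['tcp_pos'];print(T,o['orientation'],o['opening'],o['ft_force'])
R=Ro.from_euler('xyz',o['orientation']).as_matrix()
h=np.array([0,5.,37.5]); a0=np.arctan2(36,-136)
a=np.arctan2(T[2]-h[2],T[1]-h[1]); print('r',np.hypot(T[2]-h[2],T[1]-h[1]),'lid',a0-a)
th0=a0-a; f=lambda th:np.array([0,140.7*np.cos(a0-th),140.7*np.sin(a0-th)])
for th in np.arange(1.65,-.01,-.15):
    d=R.T@(f(th)-f(th0)); print(round(th,2),(d/120).round(3))
E
```

```text
[604.28721031  66.13041725 169.0869085 ] [-2.46934801e+00 -1.63374224e-03  3.11366852e+00] 5.406666894252199 [-3.39933417  1.71225399  6.73982042]
r 145.09321970038718 lid 1.7469237908737205
1.65 [-0.003 -0.109  0.032]
1.5 [-0.008 -0.27   0.102]
1.35 [-0.012 -0.419  0.195]
1.2 [-0.017 -0.552  0.309]
1.05 [-0.022 -0.667  0.442]
0.9 [-0.027 -0.76   0.591]
0.75 [-0.031 -0.831  0.752]
0.6 [-0.035 -0.876  0.922]
0.45 [-0.039 -0.896  1.096]
0.3 [-0.042 -0.889  1.272]
0.15 [-0.045 -0.856  1.445]
0.0 [-0.047 -0.798  1.61 ]
```

>>> carry_out([
  {"dx": 0, "dy": -0.05, "dz": 0.015, "rx": -0.005, "ry": 0, "rz": 0, "hand": 0},
  {"dx": 0, "dy": -0.109, "dz": 0.032, "rx": -0.012, "ry": 0, "rz": 0, "hand": 0},
  {"dx": 0, "dy": -0.19, "dz": 0.065, "rx": -0.024, "ry": 0, "rz": 0, "hand": 0},
  {"dx": 0, "dy": -0.27, "dz": 0.102, "rx": -0.036, "ry": 0, "rz": 0, "hand": 0},
  {"dx": 0, "dy": -0.345, "dz": 0.147, "rx": -0.048, "ry": 0, "rz": 0, "hand": 0},
  {"dx": 0, "dy": -0.419, "dz": 0.195, "rx": -0.06, "ry": 0, "rz": 0, "hand": 0},
  {"dx": 0, "dy": -0.488, "dz": 0.25, "rx": -0.07, "ry": 0, "rz": 0, "hand": 0},
  {"dx": 0, "dy": -0.552, "dz": 0.309, "rx": -0.08, "ry": 0, "rz": 0, "hand": 0},
  {"dx": 0, "dy": -0.667, "dz": 0.442, "rx": -0.1, "ry": 0, "rz": 0, "hand": 0},
  {"dx": 0, "dy": -0.76, "dz": 0.591, "rx": -0.12, "ry": 0, "rz": 0, "hand": 0},
  {"dx": 0, "dy": -0.831, "dz": 0.752, "rx": -0.135, "ry": 0, "rz": 0, "hand": 0},
  {"dx": 0, "dy": -0.831, "dz": 0.752, "rx": -0.135, "ry": 0, "rz": 0, "hand": 0},
])

```text
time: 37.2
tcp_pos: [600.1, -71.2, 159.8]
orientation: [-2.893, -0.002, 3.11]
ft_force: [-1.1, -4.7, 4.7]
opening: 5.3
finger_force: 59.5
```

```bash
python3 - <<'E'
from h import *
from scipy.spatial.transform import Rotation as Ro
o=robot.get_obs();T=o['tcp_pos'];print(T,o['orientation'],o['opening'],o['ft_force'])
R=Ro.from_euler('xyz',o['orientation']).as_matrix()
h=np.array([0,5.,37.5]); a0=np.arctan2(36,-136)
a=np.arctan2(T[2]-h[2],T[1]-h[1]); print('r',np.hypot(T[2]-h[2],T[1]-h[1]),'lid',a0-a)
f=lambda th:np.array([0,140.7*np.cos(a0-th)+5-T[1],140.7*np.sin(a0-th)+37.5-T[2]])
for th in (.6,.45,.3,.15,.05,0,-.02):
    d=R.T@f(th); print(round(th,2),(d/120).round(3))
E
```

```text
[600.13950449 -71.16575303 159.8326198 ] [-2.89338333e+00 -2.02780493e-03  3.11004181e+00] 5.288814507474738 [-1.14689973 -4.70192158  4.67000805]
r 144.10583541611464 lid 0.7551452001445274
0.6 [-0.004 -0.095  0.16 ]
0.45 [-0.009 -0.185  0.311]
0.3 [-0.012 -0.251  0.474]
0.15 [-0.015 -0.292  0.645]
0.05 [-0.017 -0.304  0.761]
0 [-0.017 -0.306  0.82 ]
-0.02 [-0.017 -0.307  0.843]
```

>>> carry_out([
  {"dx": 0, "dy": -0.04, "dz": 0.07, "rx": -0.01, "ry": 0, "rz": 0, "hand": 0},
  {"dx": 0, "dy": -0.09, "dz": 0.15, "rx": -0.02, "ry": 0, "rz": 0, "hand": 0},
  {"dx": 0, "dy": -0.14, "dz": 0.225, "rx": -0.03, "ry": 0, "rz": 0, "hand": 0},
  {"dx": 0, "dy": -0.18, "dz": 0.3, "rx": -0.04, "ry": 0, "rz": 0, "hand": 0},
  {"dx": 0, "dy": -0.22, "dz": 0.38, "rx": -0.05, "ry": 0, "rz": 0, "hand": 0},
  {"dx": 0, "dy": -0.25, "dz": 0.46, "rx": -0.06, "ry": 0, "rz": 0, "hand": 0},
  {"dx": 0, "dy": -0.275, "dz": 0.545, "rx": -0.07, "ry": 0, "rz": 0, "hand": 0},
  {"dx": 0, "dy": -0.292, "dz": 0.63, "rx": -0.078, "ry": 0, "rz": 0, "hand": 0},
  {"dx": 0, "dy": -0.304, "dz": 0.72, "rx": -0.078, "ry": 0, "rz": 0, "hand": 0},
  {"dx": 0, "dy": -0.306, "dz": 0.78, "rx": -0.078, "ry": 0, "rz": 0, "hand": 0},
  {"dx": 0, "dy": -0.306, "dz": 0.81, "rx": -0.078, "ry": 0, "rz": 0, "hand": 0},
  {"dx": 0, "dy": -0.306, "dz": 0.81, "rx": -0.078, "ry": 0, "rz": 0, "hand": 0},
])

```text
time: 38.4
tcp_pos: [598.5, -130.9, 76.5]
orientation: [-3.131, -0.002, 3.111]
ft_force: [-11.3, -21.3, 19.7]
opening: 5.5
finger_force: 63.5
```

Force suggests the lid is shut. Release, then press the bar top with closed fingers to check.

>>> carry_out([
  {"dx": 0, "dy": 0, "dz": 0, "rx": 0, "ry": 0, "rz": 0, "hand": 0.3},
  {"dx": 0, "dy": 0, "dz": 0, "rx": 0, "ry": 0, "rz": 0, "hand": 0.3},
  {"dx": 0, "dy": 0, "dz": 0, "rx": 0, "ry": 0, "rz": 0, "hand": 0.3},
  {"dx": 0, "dy": 0, "dz": -0.2, "rx": 0, "ry": 0, "rz": 0, "hand": 0.3},
  {"dx": 0, "dy": 0, "dz": -0.4, "rx": 0, "ry": 0, "rz": 0, "hand": 0.3},
  {"dx": 0, "dy": 0, "dz": -0.4, "rx": 0, "ry": 0, "rz": 0, "hand": 0},
  {"dx": 0, "dy": 0, "dz": -0.4, "rx": 0, "ry": 0, "rz": 0, "hand": 0},
  {"dx": 0, "dy": 0, "dz": -0.4, "rx": 0, "ry": 0, "rz": 0, "hand": 0},
])

```text
time: 39.2
tcp_pos: [598.1, -127.3, 121.6]
orientation: [-3.139, -0.004, 3.113]
ft_force: [0.7, 1.1, -0.6]
opening: -0.1
finger_force: 0.0
```

>>> carry_out([
  {"dx": 0, "dy": 0, "dz": 0.06, "rx": 0, "ry": 0, "rz": 0, "hand": 0},
  {"dx": 0, "dy": 0, "dz": 0.12, "rx": 0, "ry": 0, "rz": 0, "hand": 0},
  {"dx": 0, "dy": 0, "dz": 0.15, "rx": 0, "ry": 0, "rz": 0, "hand": 0},
])

```text
time: 39.5
tcp_pos: [597.8, -127.5, 103.0]
orientation: [-3.139, -0.004, 3.113]
ft_force: [0.2, -0.0, -0.9]
opening: 0.2
finger_force: 0.0
```

>>> carry_out([
  {"dx": 0, "dy": -0.02, "dz": 0.03, "rx": 0, "ry": 0, "rz": 0, "hand": 0},
  {"dx": 0, "dy": -0.02, "dz": 0.06, "rx": 0, "ry": 0, "rz": 0, "hand": 0},
  {"dx": 0, "dy": -0.02, "dz": 0.06, "rx": 0, "ry": 0, "rz": 0, "hand": 0},
])

```text
time: 39.8
tcp_pos: [598.1, -130.2, 96.8]
orientation: [-3.139, -0.003, 3.113]
ft_force: [0.3, -0.4, -0.0]
opening: 0.1
finger_force: 0.0
```

>>> carry_out([
  {"dx": 0, "dy": 0, "dz": 0.015, "rx": 0, "ry": 0, "rz": 0, "hand": 0},
  {"dx": 0, "dy": 0, "dz": 0.015, "rx": 0, "ry": 0, "rz": 0, "hand": 0},
])

```text
time: 40.0
tcp_pos: [598.3, -130.2, 95.5]
orientation: [-3.138, -0.003, 3.113]
ft_force: [0.5, 0.1, -0.7]
opening: -0.2
finger_force: 0.0
```

>>> carry_out([
  {"dx": 0, "dy": 0, "dz": 0.015, "rx": 0, "ry": 0, "rz": 0, "hand": 0},
  {"dx": 0, "dy": 0, "dz": 0.025, "rx": 0, "ry": 0, "rz": 0, "hand": 0},
  {"dx": 0, "dy": 0, "dz": 0.025, "rx": 0, "ry": 0, "rz": 0, "hand": 0},
])

```text
time: 40.3
tcp_pos: [598.7, -130.3, 94.3]
orientation: [-3.138, -0.001, 3.113]
ft_force: [-6.0, 1.9, 22.0]
opening: -0.4
finger_force: 10.9
```

Firm contact at 94.3 mm with 22 N, so the lid is on its seat. Withdraw.

>>> carry_out([
  {"dx": 0, "dy": 0, "dz": -0.3, "rx": 0, "ry": 0, "rz": 0, "hand": 0},
  {"dx": 0, "dy": 0, "dz": -0.7, "rx": 0, "ry": 0, "rz": 0, "hand": 0},
  {"dx": 0, "dy": 0, "dz": -1, "rx": 0, "ry": 0, "rz": 0, "hand": 0},
  {"dx": 0, "dy": 0, "dz": -1, "rx": 0, "ry": 0, "rz": 0, "hand": 0},
  {"dx": 0, "dy": 0, "dz": -1, "rx": 0, "ry": 0, "rz": 0, "hand": 0},
])

```text
time: 40.8
tcp_pos: [599.0, -129.9, 213.1]
orientation: [-3.138, -0.001, 3.113]
ft_force: [-0.6, 0.7, -0.5]
opening: 0.1
finger_force: 0.0
```

```bash
python3 -c "
from cell import robot
print(robot.get_obs()['ft_force']); print(robot.hand_in())"
```

```text
[-0.61027596  0.74391711 -0.53862241]
the job is handed in; nothing more can be done
None
```

I handed the job in at about 41 s, with the round-tag dock pushed home in the pass tray, the cross-tag dock pushed home in the reject box and the lid pressed shut; no verdict came back, and I did not re-measure the untagged dock or the bystanders.

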